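# Find the heavy side of a covered eccentric rotor and hold it down for marking

### The job

Lower the clear front guard of the small rotor stand all the way down. Then turn the blue-faced rotor by hand to feel where the weight hidden inside it pulls (stiff bearings keep the rotor wherever it is left, so it will not show you by itself) and bring its heavy side straight down, to within about 15 degrees. Finish while holding the rotor in that position, so that its top can be marked, with the guard still down and the pen, hex key and clamp left where they lie.

Things in the scene. Friction and masses are not known exactly. Their poses are not given: they have to be found in the camera images.
- stand: Rotor stand, fixed to the desk: grey base plate 18 mm high (x -105 to 61, y +-75 mm), bearing pillars, rear sheet 86 mm high at x = 58, clear front guard. Origin on the desk below the rotor's middle; x from front (guard) to back, y left along the rotor's axis, z up. Pillars at y = +-43 to +-57 mm, 40 mm wide in x, with round tops of 20 mm radius about the rotor's axis.
- rotor_axis (a point): Middle of the rotor, on its axis, 80 mm above the desk; axes as the stand's, the rotor turns about y. The rotor: steel drum, diameter 100 mm, y = -12 to 12 mm, flat blue faces that can be pinched at the rim, hubs of 32 mm diameter out to y = +-26 mm. Nothing beside it stands more than 20 mm above its axis; with the guard down its upper half is free.
- rotor (a joint): Turn of the rotor, rad, no end stops: 0 with the white stripe on top, grows as its top moves to the stand's +x (away from the guard). Starts within +-0.5. The bearings drag with a steady 0.36 N m either way (hardly more when turned faster), so it stays where it is left; to turn it takes 0.36 N m plus or minus the weight's pull.
- rotor_mark (a point): White stripe on the rim, 50 mm from the axis; turns with the rotor and says nothing of the weight. That is cast in, unseen, 34 mm from the axis, at a place that differs every time, at the start 50 degrees or more from straight down. It pulls its side down with 0.27 to 0.33 N m when level with the axis, less by the sine nearer top or bottom.
- guard (a joint): Turn of the front guard on its bottom hinge, rad: 0 shut (upright), grows as its top swings down to the stand's -x, 1.52 fully down (level). Clear panel in an aluminium frame, 132 mm wide, 7 mm thick; starts at 0 to 0.12. Under 2 N at its top starts it; once it leans out by 0.4 rad it sinks all the way by its own weight in a second or two.
- guard_grip (a point): Middle of the black grip tube (12 mm thick, 132 mm long, along the stand's y) on the guard's top edge; shut it is at x = -95, z = 122 mm in the stand's frame. Behind it, from x = -89 to -46 mm and down to z = 100 mm, there is room for fingers to hook it and draw it to -x.
- guard_hinge (a point): Middle of the guard's hinge line, at x = -95, z = 24 mm in the stand's frame; the grip tube is 98 mm from it. Two catch posts, 100 mm high, stand close behind the shut guard at y = +-56 to +-64 mm, so hook the tube near its middle.
- microscope: Fixed microscope to the right, 0.43 m high; origin on the desk under its body. Its eyepieces and stage reach 0.29 m towards the robot (-x) and 0.18 m to the left (+y) of the origin: pass over it or well in front of it. Likewise fixed: a screen, 0.39 m high, behind the rotor stand, its face at world x = 0.76 to 0.78 from y = 0.2 on to the left; keep the wrist clear of it when tilting.
- marker_pen: Red and white marker pen, 17 x 135 x 16 mm, loose on the desk; origin under its middle. To be left alone.
- hex_key: Steel hex key, 31 x 88 x 5 mm, loose on the desk; origin under its middle. To be left alone.
- clamp: Small parallel clamp, 36 x 114 x 22 mm, loose on the desk; origin under its middle. To be left alone.

How it is judged:
By the outcome, as a careful person would: the job done as asked, in the order asked, and still so for the second after the job is handed in, while the arm keeps its last pose, push and grip.
It also fails if it takes over 72 s, if anything falls off the work surface, if the arm or the gripper's body presses on something with over 40 N, if the wrist force passes 120 N, or if a joint passes its speed limit or range.

### The arm

A 6-joint arm with a two-finger parallel gripper is mounted at the origin on a cart in front of the work surface, level with it; the furniture and walls round the work are solid. World frame = base frame: x ahead of the robot, y to its left, z up, the work surface at z = 0. Lengths are in m, angles in degrees, forces in N, time in s.
With the tool pointing down it reaches from about 0.375 to 0.9 m from the base axis. Payload 3.1 kg.
Tool frame: the origin (TCP) lies midway between the tips of the shut fingers; the grasp point (between the pads) lies bot.hold_point_z behind it (bot.hold_point_z is the distance from the TCP to the grasp point, in m); z points along the fingers, y is the direction in which the jaws open and shut (so a half turn about z gives the same grasp; the last joint's range is limited). The gripper opens to 87 mm and grips with 3 to 60 N. Pads are 19 mm wide; open, the fingers measure 117 mm over their backs; the gripper's body (75 mm by 190 mm) begins 51 mm behind the grasp point.
Start: joints at [58.986, 30.224, 82.088, -0, 67.689, -10.227], TCP at [0.222, 0.584, 0.223] pointing down, gripper open.
Joint ranges: [-176.69, 176.69], [-43.24, 126.21], [12.49, 139.97], [-82, 262], [0, 151.66], [-163.58, 163.58]. Speed limits (degrees/s): [159.86, 159.86, 180, 180, 180, 180].

### API

Orientations are given as a 3x3 rotation matrix whose columns are the frame's x, y, z axes.
In Python, from rig import bot, vision, hand_in gives the robot as it stands. The module is installed in compiled form; this text tells all that it offers.
- The arm moves only by the shell command python3 -m handwheel 'ROWS'. ROWS is JSON, a list of rows, each an object of numbers: "hand": the gripper's target within -1 to 1 (fully open at 1, half-way at 0, shut at -1); "dx", "dy", "dz": the shift along the world's x, y, z in cm; "wx", "wy", "wz": the turn, a rotation vector about the world's x, y, z in rad. In form: [{"hand": .., "dx": .., "dy": .., "dz": .., "wx": .., "wy": .., "wz": ..}, ...]. A call has 1 to 10 rows; each row shifts and turns the commanded pose from where the row before left it; what a row does not reach is not made up. A row lasts 1/10 s, in which the tool goes at most 50 mm and 8.59 degrees, less where a joint would pass 70% of its speed; a pose out of reach is approached as far as the arm can. A call with a gripper value outside its range is refused whole. The fingers move at their own pace and stop on an object; the grip force is fixed at half the most. Time passes only in rows, so rows that do not move let the fingers close. It gives the time, the measured TCP pose, the force and the opening at its end, in the units of the state.
- bot.read_state(): the state, without advancing time (a new reading comes with each control period).
- vision.capture(name): name is "scene" or "top" or "wrist"; returns (picture, depth): 400x640x3 uint8, red, green, blue; 400x640 float32, m along the optical axis (not along the pixel's ray), 0 where there is no reading.
- vision.get_calibration(name): a dict with "fx", "fy", "cx", "cy" (pixels), "k1" (the pictures are not rectified: a ray, as slopes to the right and down, at radius r is drawn at 1 + k1 r^2 times it, then the intrinsics apply), "rvec" (rotation vector, rad) and "tvec" (3), from world to camera coordinates, as OpenCV has them. Camera axes: x right, y down, z forward; pixel columns grow to the right and rows downward; lengths in m; the calibration is good to about 2 mm. A picture is of the moment at which its call begins: read the wrist's pose just before it. get_calibration takes no time and is no camera call; for the wrist camera it gives the pose at the moment of the call.
- hand_in(): hands the job in, once; it reports no verdict.
The state is a dict: "time_s": time; "joint_positions": joint angles; "qvel": joint speeds; "tau": joint torques, N m; "position": TCP position; "tcp_rot": TCP orientation; "force": force on the tool from outside, world axes, zero at the start; "moment": the same for the moment, N m; "opening": opening from 0.0 (shut) to 1.0 (fully open).
Only numpy, scipy, OpenCV 4.12 (cv2) and the standard library are available. Lean on these libraries where they do the work, as an engineer would, in place of code of your own. Each camera call takes 0.05 s, during which the arm holds its last target.

## Working session

There is one attempt and no reset: what is moved stays moved. The work goes in short steps, Python scripts to look and compute and a shell command to move; the robot and the scene stay as the last step left them, time stands still between calls to the robot, and variables do not carry over. Pictures are saved under pics/ and viewed, and the job is handed in when it is done.

```bash
ls; mkdir -p pics; python3 - <<'E'
from rig import bot, vision
import cv2, numpy as np
print(bot.hold_point_z); s=bot.read_state(); print(s)
for n in ["scene","top","wrist"]:
    p,d=vision.capture(n); c=vision.get_calibration(n); print(n,c)
    cv2.imwrite(f"pics/{n}0.png",p[:,:,::-1]); np.save(f"pics/{n}0_d.npy",d)
E
```

```text
pics
0.0187
{'time_s': 0.0, 'joint_positions': array([ 5.89872324e+01,  3.02781012e+01,  8.21568517e+01, -5.36651115e-04,
        6.76899011e+01, -1.02271429e+01]), 'qvel': array([-0.07563322,  0.0458029 ,  0.01061767, -0.02098313, -0.06793784,
        0.09261915]), 'tau': array([-1.24195358e-04, -4.40038705e+01, -1.76592994e+01,  6.32497994e-02,
        5.81365207e-02, -1.57178665e-04]), 'position': array([0.22138065, 0.58368639, 0.22157834]), 'tcp_rot': array([[-9.34915796e-01,  3.54867878e-01, -1.11531539e-03],
       [ 3.54869429e-01,  9.34913998e-01, -1.87207808e-03],
       [ 3.78383597e-04, -2.14602670e-03, -9.99997626e-01]]), 'force': array([ 0.21283435, -0.17923797, -1.1757911 ]), 'moment': array([ 0.04292615, -0.00335952, -0.04489239]), 'opening': 1.0004495690675517}
scene {'fx': 475.7143642846777, 'fy': 475.7143642846777, 'cx': 321.17240496215055, 'cy': 199.93489410087864, 'k1': -0.10742194269117278, 'rvec': array([ 0.65752118, -2.42272796,  1.36995281]), 'tvec': array([0.54892477, 0.16039048, 1.2555558 ])}
top {'fx': 507.9123788910984, 'fy': 507.9123788910984, 'cx': 321.71380966403274, 'cy': 192.89778317560442, 'k1': 0.04622506935491505, 'rvec': array([ 2.17807474, -2.17015714,  0.09637238]), 'tvec': array([0.15740817, 0.58762756, 1.73360736])}
wrist {'fx': 325.7272484465613, 'fy': 325.7272484465613, 'cx': 321.539113237044, 'cy': 194.87168981846224, 'k1': -0.06592997573585137, 'rvec': array([-2.40091173, -1.65988065, -0.21443937]), 'tvec': array([-0.62369608, -0.03108432,  0.3913973 ])}
```

View pics/scene0.png

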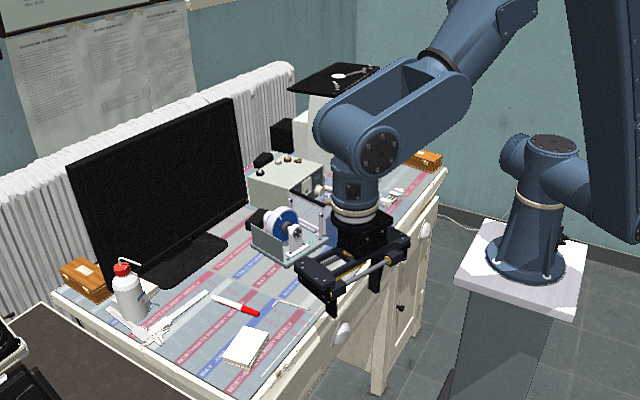

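View pics/top0.png

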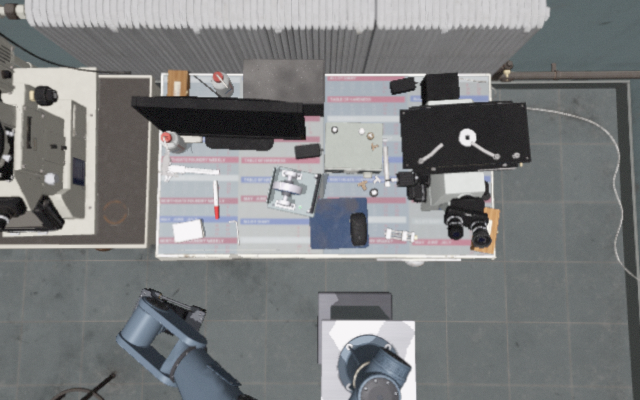

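View pics/wrist0.png

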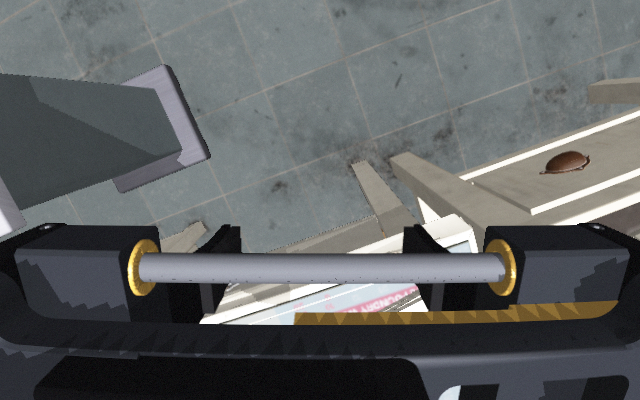

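```bash
cat > h.py <<'E'
import numpy as np, cv2
from rig import bot, vision
def KD(c):
    return np.array([[c['fx'],0,c['cx']],[0,c['fy'],c['cy']],[0,0,1.]]), np.array([c['k1'],0,0,0,0.])
def back(c,uv,d):
    K,D=KD(c); n=cv2.undistortPoints(np.array(uv,float).reshape(-1,1,2),K,D).reshape(-1,2)
    P=np.c_[n,np.ones(len(n))]*np.array(d).reshape(-1,1)
    R,_=cv2.Rodrigues(c['rvec']); return (P-c['tvec'])@R
def proj(c,X):
    K,D=KD(c); return cv2.projectPoints(np.array(X,float).reshape(-1,1,3),c['rvec'],c['tvec'],K,D)[0].reshape(-1,2)
def tri(obs):
    A=[];b=[]
    for c,uv in obs:
        K,D=KD(c); n=cv2.undistortPoints(np.array(uv,float).reshape(-1,1,2),K,D).reshape(2)
        R,_=cv2.Rodrigues(c['rvec']); t=c['tvec']
        for i in range(2):
            A.append(R[i]-n[i]*R[2]); b.append(n[i]*t[2]-t[i])
    x,r,_,_=np.linalg.lstsq(np.array(A),np.array(b),rcond=None); return x
E
python3 - <<'E'
import cv2
a=cv2.imread('pics/top0.png')[150:230,250:340]; cv2.imwrite('pics/topz0.png',cv2.resize(a,None,fx=7,fy=7,interpolation=cv2.INTER_CUBIC))
a=cv2.imread('pics/scene0.png')[180:280,235:345]; cv2.imwrite('pics/scz0.png',cv2.resize(a,None,fx=6,fy=6,interpolation=cv2.INTER_CUBIC))
E
```

```text
(no output)
```

View pics/topz0.png

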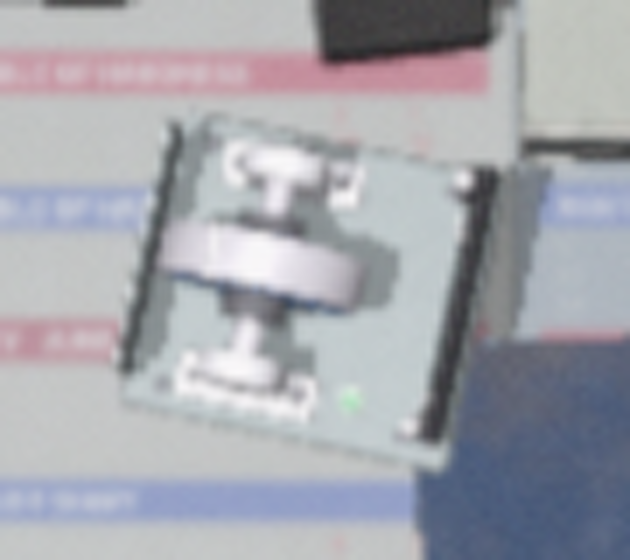

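View pics/scz0.png

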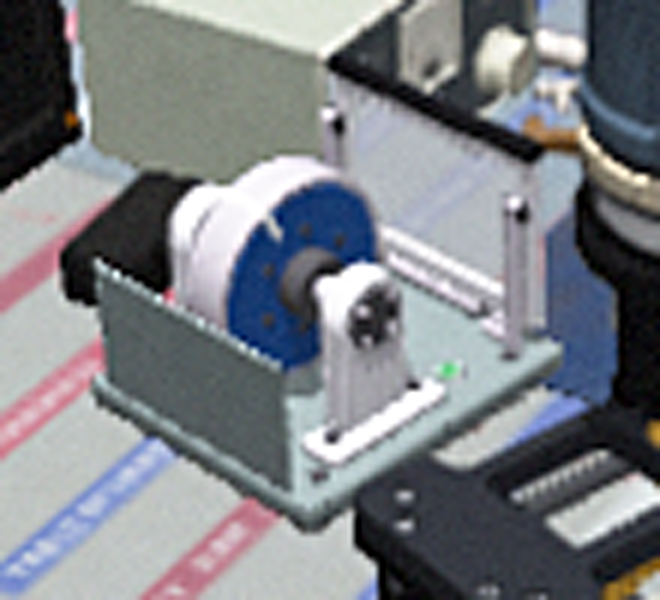

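```bash
cat > fit.py <<'E'
from h import *
from scipy.optimize import least_squares
ct=vision.get_calibration('top'); cs=vision.get_calibration('scene')
T=lambda u,v:(250+u/7-.5,150+v/7-.5)
S=lambda u,v:(235+u/6-.5,180+v/6-.5)
obs=[(ct,T(447,468),(-.105,.075,.018)),(ct,T(122,405),(.061,.075,.018)),
(cs,S(310,522),(.061,.075,.018)),(cs,S(93,388),(.061,-.075,.018)),(cs,S(562,350),(-.105,.075,.018)),
(cs,S(100,262),(.058,-.075,.086)),(cs,S(290,375),(.058,.075,.086)),
]
def W(p,X):
    c,s=np.cos(p[2]),np.sin(p[2]); return np.array([p[0]+c*X[0]-s*X[1],p[1]+s*X[0]+c*X[1],X[2]])
def res(p):
    return np.concatenate([proj(c,W(p,X))[0]-uv for c,uv,X in obs])
r=least_squares(res,[0.6,0.25,1.4]); 
if __name__=='__main__':
    print(r.x,np.degrees(r.x[2])); print(r.fun.round(1))
    d=np.load('pics/top0_d.npy')
    print('tube tri',tri([(ct,T(485,172)),(cs,S(338,62))]),tri([(ct,T(432,437)),(cs,S(540,155))]))
    for y in(-.066,.066): print(W(r.x,(-.095,y,.122)))
    for u,v in((300,280),(270,170),(470,300)): 
        a=T(u,v); print(back(ct,[a],d[int(a[1]+.5),int(a[0]+.5)]))
    print('axis',W(r.x,(0,0,.08)))
    print('stripe tri',tri([(ct,T(212,250)),(cs,S(270,215))]))
E
python3 fit.py
```

```text
[0.59549506 0.27653132 1.35834728] 77.82756632545103
[-0.4  1.7 -0.7  0.5 -0.2 -1.4 -0.9 -1.7  1.  -0.4 -3.7 -1.5  2.4  1.3]
tube tri [0.63924251 0.16846266 0.1228401 ] [0.51409668 0.19240954 0.12095583]
[0.63998003 0.16975076 0.122     ]
[0.51094773 0.19758356 0.122     ]
[[0.58856827 0.25523769 0.12899303]]
[[0.64405723 0.27178551 0.09912808]]
[[0.59033113 0.17732502 0.01085417]]
axis [0.59549506 0.27653132 0.08      ]
stripe tri [0.59750401 0.29339541 0.11971046]
```

```bash
python3 -m handwheel '[{"hand":-1,"dx":3.3,"dy":-3.7,"dz":0.5,"wz":-0.142},{"hand":-1,"dx":3.3,"dy":-3.7,"dz":0.5,"wz":-0.142},{"hand":-1,"dx":3.3,"dy":-3.7,"dz":0.5,"wz":-0.142},{"hand":-1,"dx":3.3,"dy":-3.7,"dz":0.5,"wz":-0.142},{"hand":-1,"dx":3.3,"dy":-3.7,"dz":0.5,"wz":-0.142},{"hand":-1,"dx":3.3,"dy":-3.7,"dz":0.5,"wz":-0.142},{"hand":-1,"dx":3.3,"dy":-3.7,"dz":0.5,"wz":-0.142},{"hand":-1,"dx":3.3,"dy":-3.7,"dz":0.5,"wz":-0.142},{"hand":-1,"dx":3.3,"dy":-3.7,"dz":0.5,"wz":-0.142},{"hand":-1,"dx":3.3,"dy":-3.7,"dz":0.5,"wz":-0.142}]'; python3 - <<'E'
from h import *
s=bot.read_state(); print(s['time_s'],s['position'],s['tcp_rot'].round(3),s['force'],s['moment'],s['joint_positions'].round(1),s['opening'])
c=vision.get_calibration('wrist');p,d=vision.capture('wrist'); cv2.imwrite('pics/w1.png',p[:,:,::-1]); np.save('pics/w1d.npy',d); np.save('pics/w1c.npy',c,allow_pickle=True)
p,d=vision.capture('scene'); cv2.imwrite('pics/s1.png',p[:,:,::-1])
E
```

```text
0.15 [0.22150153 0.58385508 0.22179516] [[-0.935  0.355 -0.001]
 [ 0.355  0.935 -0.001]
 [ 0.    -0.002 -1.   ]] [-0.09936334  0.93098935 -0.13633444] [ 0.0305157  -0.03493022 -0.01286874] [ 59.   30.3  82.1  -0.   67.7 -10.2] 1.0024783252885558invalid input
```

```bash
cat > look.py <<'E'
import sys
from h import *
n=sys.argv[1]
s=bot.read_state(); print('t',s['time_s'],'p',s['position'].round(4),'F',s['force'].round(2),'M',s['moment'].round(3),'q',s['joint_positions'].round(1),'o',round(s['opening'],3)); print(s['tcp_rot'].round(3))
for cam in sys.argv[2:]:
    c=vision.get_calibration(cam);p,d=vision.capture(cam); cv2.imwrite(f'pics/{cam}{n}.png',p[:,:,::-1]); np.save(f'pics/{cam}{n}_d.npy',d); np.save(f'pics/{cam}{n}_c.npy',c,allow_pickle=True)
E
python3 -m handwheel '[{"hand":-1,"dx":3.3,"dy":-3.7,"dz":0.5,"wx":0,"wy":0,"wz":-0.142},{"hand":-1,"dx":3.3,"dy":-3.7,"dz":0.5,"wx":0,"wy":0,"wz":-0.142},{"hand":-1,"dx":3.3,"dy":-3.7,"dz":0.5,"wx":0,"wy":0,"wz":-0.142},{"hand":-1,"dx":3.3,"dy":-3.7,"dz":0.5,"wx":0,"wy":0,"wz":-0.142},{"hand":-1,"dx":3.3,"dy":-3.7,"dz":0.5,"wx":0,"wy":0,"wz":-0.142},{"hand":-1,"dx":3.3,"dy":-3.7,"dz":0.5,"wx":0,"wy":0,"wz":-0.142},{"hand":-1,"dx":3.3,"dy":-3.7,"dz":0.5,"wx":0,"wy":0,"wz":-0.142},{"hand":-1,"dx":3.3,"dy":-3.7,"dz":0.5,"wx":0,"wy":0,"wz":-0.142},{"hand":-1,"dx":3.3,"dy":-3.7,"dz":0.5,"wx":0,"wy":0,"wz":-0.142},{"hand":-1,"dx":3.3,"dy":-3.7,"dz":0.5,"wx":0,"wy":0,"wz":-0.142}]'; python3 look.py 1 wrist scene
```

```text
time_s: 1.25
position: [0.5528, 0.2126, 0.2728]
tcp_rot: [[0.216, 0.976, 0.0], [0.976, -0.216, 0.0], [0.0, -0.0, -1.0]]
force: [0.4, 0.4, -1.4]
opening: 0.172
t 1.25 p [0.5528 0.2126 0.2728] F [ 0.36  0.44 -1.42] M [-0.101  0.042 -0.072] q [10.2 24.6 83.5  0.  71.8 22.7] o 0.172
[[ 0.216  0.976  0.   ]
 [ 0.976 -0.216  0.   ]
 [ 0.    -0.    -1.   ]]
```

View pics/wrist1.png

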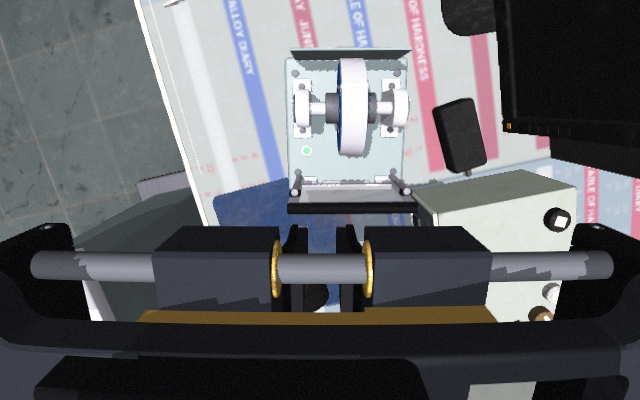

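View pics/scene1.png

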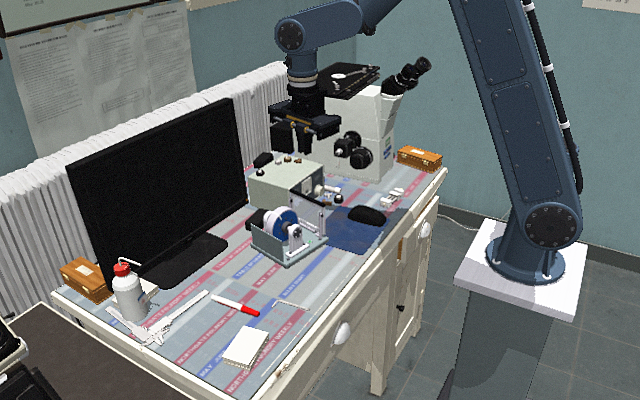

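```bash
python3 - <<'E'
import cv2
a=cv2.imread('pics/wrist1.png')[40:220,260:440]; cv2.imwrite('pics/wz1.png',cv2.resize(a,None,fx=3.3,fy=3.3,interpolation=cv2.INTER_CUBIC))
E
cat > cloud.py <<'E'
import sys
from h import *
n=sys.argv[1]
c=np.load(f'pics/wrist{n}_c.npy',allow_pickle=True).item(); d=np.load(f'pics/wrist{n}_d.npy')
v,u=np.mgrid[0:400,0:640]; m=(v<215)&(d>0)
P=back(c,np.c_[u[m],v[m]],d[m])
p0=np.array([0.5955,0.2765]);a=np.radians(77.8); 
xs=np.array([np.cos(a),np.sin(a)]); ys=np.array([-xs[1],xs[0]])
q=np.c_[(P[:,:2]-p0)@xs,(P[:,:2]-p0)@ys,P[:,2]]
np.save('pics/q.npy',q)
# drum: top points
k=(abs(q[:,0])<.06)&(abs(q[:,1])<.025)&(q[:,2]>.095)&(q[:,2]<.14)
D=q[k]; print('drum',len(D),D.min(0),D.max(0), np.median(D[:,1]))
from scipy.optimize import least_squares
r=least_squares(lambda p:np.hypot(D[:,0]-p[0],D[:,2]-p[1])-.05,[0,.08],loss='soft_l1',f_scale=.002); print('circle fit (x_s,z)',r.x,np.sqrt(np.mean(r.fun**2)))
print('drum y by x:',[(round(x,2),np.percentile(D[abs(D[:,0]-x)<.01,1],[2,98]).round(4)) for x in(-.03,0,.03)])
k=(q[:,0]<-.06)&(abs(q[:,1])<.1)&(q[:,2]>.112)&(q[:,2]<.14); G=q[k]; print('tube',len(G),np.percentile(G,[1,50,99],axis=0))
print('slope',np.polyfit(G[:,1],G[:,0],1))
k=(abs(q[:,0]-.058)<.02)&(abs(q[:,1])<.1)&(q[:,2]>.07)&(q[:,2]<.1); G=q[k]; print('sheet',len(G),np.percentile(G,[1,50,99],axis=0),np.polyfit(G[:,1],G[:,0],1))
E
python3 cloud.py 1
```

```text
drum 2956 [-0.0480443  -0.024995    0.09500139] [0.04708534 0.02470189 0.13297422] 0.0006407180355558406
circle fit (x_s,z) [-0.00080371  0.08013158] 0.010867884221015945
drum y by x: [(-0.03, array([-0.0124,  0.0117])), (0, array([-0.0238,  0.0237])), (0.03, array([-0.0123,  0.012 ]))]
tube 1632 [[-0.10355285 -0.0664141   0.11250095]
 [-0.09604892 -0.00155418  0.12758653]
 [-0.09193116  0.06281317  0.12983536]]
slope [ 0.00216661 -0.09665233]
sheet 740 [[ 0.04190854 -0.0601377   0.07045103]
 [ 0.0565522   0.00077041  0.08586041]
 [ 0.05921961  0.05956222  0.09889921]] [-0.00635368  0.05600973]
```

View pics/wz1.png

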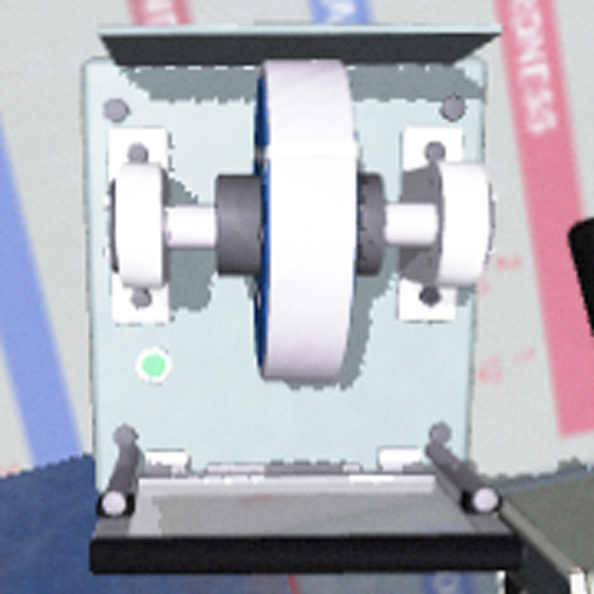

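```bash
python3 -m handwheel '[{"hand":-1,"dx":2.85,"dy":-0.05,"dz":0,"wx":0,"wy":0,"wz":0.005},{"hand":-1,"dx":0,"dy":0,"dz":-4,"wx":0,"wy":0,"wz":0},{"hand":-1,"dx":0,"dy":0,"dz":-4,"wx":0,"wy":0,"wz":0},{"hand":-1,"dx":0,"dy":0,"dz":-4,"wx":0,"wy":0,"wz":0},{"hand":-1,"dx":0,"dy":0,"dz":-2,"wx":0,"wy":0,"wz":0},{"hand":-1,"dx":0,"dy":0,"dz":0,"wx":0,"wy":0,"wz":0}]'; python3 look.py 2 wrist
```

```text
time_s: 1.95
position: [0.5769, 0.2137, 0.1288]
tcp_rot: [[0.204, 0.979, -0.009], [0.979, -0.205, -0.001], [-0.003, -0.008, -1.0]]
force: [-0.5, 0.5, -0.5]
opening: 0.004
t 1.95 p [0.5769 0.2137 0.1288] F [-0.49  0.45 -0.53] M [-0.112  0.072  0.04 ] q [ 9.9 36.2 87.9  0.  56.4 21.7] o 0.004
[[ 0.204  0.979 -0.009]
 [ 0.979 -0.205 -0.001]
 [-0.003 -0.008 -1.   ]]
```

View pics/wrist2.png

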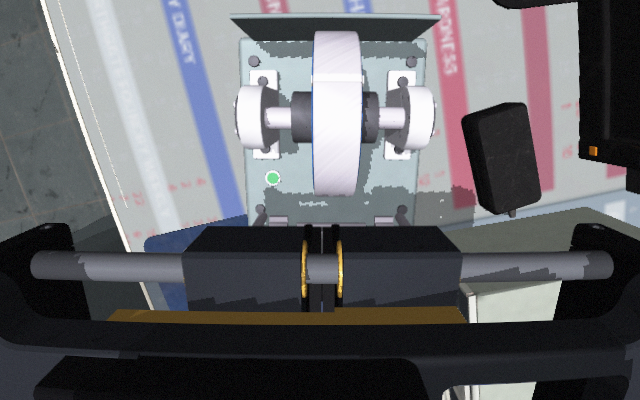

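```bash
python3 -m handwheel '[{"hand":-1,"dx":0,"dy":0,"dz":-2.4,"wx":0,"wy":0,"wz":0},{"hand":-1,"dx":0,"dy":0,"dz":0,"wx":0,"wy":0,"wz":0},{"hand":-1,"dx":-0.2,"dy":-0.95,"dz":0,"wx":0,"wy":0,"wz":0},{"hand":-1,"dx":-0.2,"dy":-0.95,"dz":0,"wx":0,"wy":0,"wz":0},{"hand":-1,"dx":-0.2,"dy":-0.95,"dz":0,"wx":0,"wy":0,"wz":0}]'; python3 -m handwheel '[{"hand":-1,"dx":-0.2,"dy":-0.95,"dz":0,"wx":0,"wy":0,"wz":0},{"hand":-1,"dx":-0.2,"dy":-0.95,"dz":0,"wx":0,"wy":0,"wz":0},{"hand":-1,"dx":-0.2,"dy":-0.95,"dz":0,"wx":0,"wy":0,"wz":0},{"hand":-1,"dx":-0.1,"dy":-0.5,"dz":0,"wx":0,"wy":0,"wz":0},{"hand":-1,"dx":0,"dy":0,"dz":0,"wx":0,"wy":0,"wz":0}]'; python3 look.py 3 wrist
```

```text
time_s: 2.5
position: [0.575, 0.1846, 0.1101]
tcp_rot: [[0.206, 0.979, 0.003], [0.979, -0.206, 0.001], [0.001, 0.003, -1.0]]
force: [0.5, 0.8, -0.3]
opening: 0.009
time_s: 3.0
position: [0.5671, 0.1508, 0.1085]
tcp_rot: [[0.207, 0.978, -0.0], [0.978, -0.207, -0.0], [-0.0, -0.0, -1.0]]
force: [0.4, -0.5, -0.0]
opening: 0.008
t 3.0 p [0.5671 0.1508 0.1085] F [ 0.38 -0.47 -0.04] M [-0.129  0.088 -0.002] q [ 4.  36.  93.3 -0.  50.8 15.9] o 0.008
[[ 0.207  0.978 -0.   ]
 [ 0.978 -0.207 -0.   ]
 [-0.    -0.    -1.   ]]
```

View pics/wrist3.png

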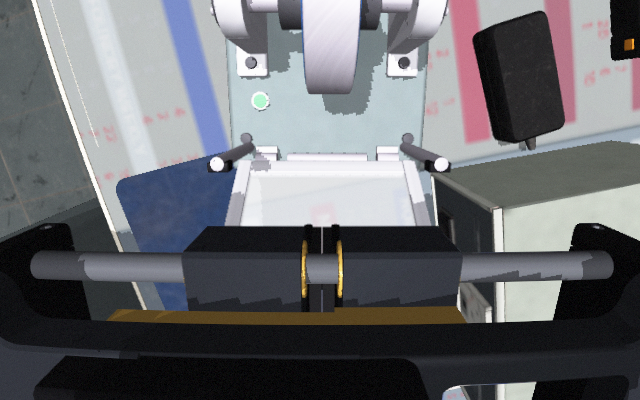

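```bash
python3 -m handwheel '[{"hand":-1,"dx":0,"dy":0,"dz":0,"wx":0,"wy":0,"wz":0},{"hand":-1,"dx":0,"dy":0,"dz":0,"wx":0,"wy":0,"wz":0},{"hand":-1,"dx":0,"dy":0,"dz":0,"wx":0,"wy":0,"wz":0},{"hand":-1,"dx":0,"dy":0,"dz":0,"wx":0,"wy":0,"wz":0},{"hand":-1,"dx":0,"dy":0,"dz":3,"wx":0,"wy":0,"wz":0},{"hand":-1,"dx":0,"dy":0,"dz":4,"wx":0,"wy":0,"wz":0},{"hand":0.3,"dx":0,"dy":-1,"dz":3,"wx":0,"wy":0,"wz":0},{"hand":0.3,"dx":0,"dy":-2,"dz":2,"wx":0,"wy":0,"wz":0},{"hand":0.3,"dx":0,"dy":-2,"dz":0,"wx":0,"wy":0,"wz":0},{"hand":0.3,"dx":0,"dy":0,"dz":0,"wx":0,"wy":0,"wz":0}]'; python3 look.py 4 wrist
```

```text
time_s: 4.05
position: [0.5678, 0.1001, 0.2296]
tcp_rot: [[0.207, 0.978, 0.002], [0.978, -0.207, -0.001], [-0.0, 0.002, -1.0]]
force: [0.5, -0.2, 0.4]
opening: 0.283
t 4.05 p [0.5678 0.1001 0.2296] F [ 0.47 -0.2   0.38] M [-0.112  0.11  -0.011] q [-1.1 26.  88.8 -0.1 65.1 10.9] o 0.283
[[ 0.207  0.978  0.002]
 [ 0.978 -0.207 -0.001]
 [-0.     0.002 -1.   ]]
```

View pics/wrist4.png

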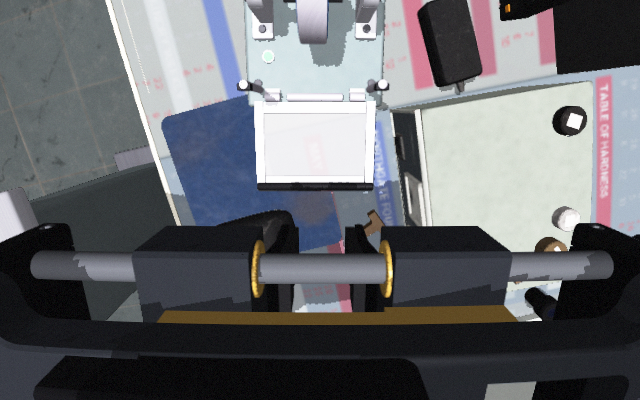

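```bash
python3 look.py 5 wrist; python3 - <<'E'
from h import *
for n in '45':
    c=np.load(f'pics/wrist{n}_c.npy',allow_pickle=True).item(); d=np.load(f'pics/wrist{n}_d.npy')
    uv=np.array([[300,186],[330,185],[350,186]]); P=back(c,uv,d[uv[:,1],uv[:,0]]); q=P[:,:2]-[.5955,.2765]
    print(q@[.2113,.9774],P[:,2])
E
```

```text
t 4.1 p [0.5672 0.1013 0.2288] F [-0.01 -0.11 -0.25] M [-0.096  0.084 -0.022] q [-1.  26.  88.9  0.  65.1 11. ] o 0.327
[[ 0.207  0.978  0.   ]
 [ 0.978 -0.207  0.   ]
 [ 0.     0.    -1.   ]]
[-0.19312655 -0.19189725 -0.192829  ] [0.0362755  0.03591812 0.03638799]
[-0.19218606 -0.19085219 -0.19180537] [0.03475665 0.03473077 0.03504752]
```

```bash
python3 -m handwheel '[{"hand":0,"dx":0.7,"dy":4.35,"dz":-0.6,"wx":0,"wy":0,"wz":0},{"hand":0,"dx":0.7,"dy":4.35,"dz":-0.6,"wx":0,"wy":0,"wz":0},{"hand":0,"dx":0.7,"dy":4.35,"dz":-0.6,"wx":0,"wy":0,"wz":0},{"hand":0,"dx":0.7,"dy":4.35,"dz":-0.6,"wx":0,"wy":0,"wz":0},{"hand":0,"dx":0,"dy":0,"dz":0,"wx":0,"wy":0,"wz":0},{"hand":0,"dx":0,"dy":0,"dz":0,"wx":0,"wy":0,"wz":0}]'; python3 look.py 6 wrist
python3 - <<'E'
import numpy as np
xs=np.array([.2113,.9774,0]);ys=np.array([-.9774,.2113,0]);r=2.5
for a,b in((0,.4),(.4,.8),(.8,.4),(.4,0),(0,-.4),(-.4,-.8)):
    p=lambda t:r*(np.sin(t)*xs+np.cos(t)*np.array([0,0,1]))
    print(a,b,((p(b)-p(a))/4).round(3),ys*.1*np.sign(b-a))
E
```

```text
time_s: 4.75
position: [0.5939, 0.2776, 0.2031]
tcp_rot: [[0.202, 0.979, -0.003], [0.979, -0.202, -0.001], [-0.001, -0.002, -1.0]]
force: [0.6, 0.1, 0.4]
opening: 0.502
t 4.75 p [0.5939 0.2776 0.2031] F [0.56 0.08 0.45] M [-0.141  0.078 -0.   ] q [15.3 33.9 78.4 -0.  67.9 27. ] o 0.502
[[ 0.202  0.979 -0.003]
 [ 0.979 -0.202 -0.001]
 [-0.001 -0.002 -1.   ]]
0 0.4 [ 0.051  0.238 -0.049] [-0.09774  0.02113  0.     ]
0.4 0.8 [ 0.043  0.2   -0.14 ] [-0.09774  0.02113  0.     ]
0.8 0.4 [-0.043 -0.2    0.14 ] [ 0.09774 -0.02113 -0.     ]
0.4 0 [-0.051 -0.238  0.049] [ 0.09774 -0.02113 -0.     ]
0 -0.4 [-0.051 -0.238 -0.049] [ 0.09774 -0.02113 -0.     ]
-0.4 -0.8 [-0.043 -0.2   -0.14 ] [ 0.09774 -0.02113 -0.     ]
```

View pics/wrist6.png

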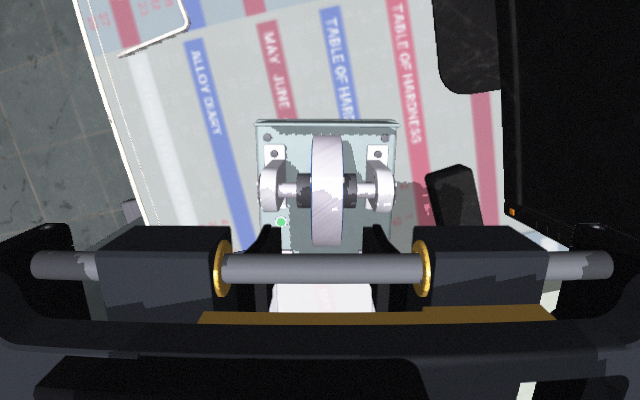

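```bash
python3 cloud.py 6; cat > rec.py <<'E'
import sys,json
from h import *
O=np.array([0.5955,0.2765,.08]);xs=np.array([.2113,.9774,0]);ys=np.array([-.9774,.2113,0])
s=bot.read_state(); p=s['position'];R=s['tcp_rot'];z=-R[:,2]
th=np.arctan2(z@xs,z[2]); r=p-O; 
Tq=(s['moment']+np.cross(r,s['force']))@ys
rr=p-O
g=p+bot.hold_point_z*z-O
print(f"t {s['time_s']:.2f} tilt {th:.3f} TCPs {p@xs-O@xs:.4f} {p@ys-O@ys:.4f} {rr[2]:.4f} grasp r {np.hypot(g@xs,g[2]):.4f} ang {np.arctan2(g@xs,g[2]):.3f} F {s['force'].round(2)} M {s['moment'].round(3)} My {s['moment']@ys:.3f} Fx_s {s['force']@xs:.2f} Tq {Tq:.3f} op {s['opening']:.3f} q {s['joint_positions'].round(0)}")
open('rec.jsonl','a').write(json.dumps(dict(tag=sys.argv[1],t=s['time_s'],th=th,p=p.tolist(),F=s['force'].tolist(),M=s['moment'].tolist(),R=R.tolist()))+'\n')
E
python3 rec.py tare
python3 -m handwheel '[{"hand":0,"dx":0.05,"dy":0.24,"dz":-0.05,"wx":-0.0977,"wy":0.0211,"wz":0},{"hand":0,"dx":0.05,"dy":0.24,"dz":-0.05,"wx":-0.0977,"wy":0.0211,"wz":0},{"hand":0,"dx":0.05,"dy":0.24,"dz":-0.05,"wx":-0.0977,"wy":0.0211,"wz":0},{"hand":0,"dx":0.05,"dy":0.24,"dz":-0.05,"wx":-0.0977,"wy":0.0211,"wz":0}]' >/dev/null; python3 rec.py tare
python3 -m handwheel '[{"hand":0,"dx":0.04,"dy":0.2,"dz":-0.14,"wx":-0.0977,"wy":0.0211,"wz":0},{"hand":0,"dx":0.04,"dy":0.2,"dz":-0.14,"wx":-0.0977,"wy":0.0211,"wz":0},{"hand":0,"dx":0.04,"dy":0.2,"dz":-0.14,"wx":-0.0977,"wy":0.0211,"wz":0},{"hand":0,"dx":0.04,"dy":0.2,"dz":-0.14,"wx":-0.0977,"wy":0.0211,"wz":0}]' >/dev/null; python3 rec.py tare; python3 look.py 7 scene top
```

```text
drum 2850 [-0.0091607  -0.02483675  0.0950028 ] [0.04779738 0.02494671 0.13259391] -0.00027062443857071313
circle fit (x_s,z) [0.00023885 0.07976703] 0.011853076125330462
t 4.80 tilt 0.001 TCPs -0.0004 0.0012 0.1235 grasp r 0.1422 ang -0.003 F [0.5  0.17 0.8 ] M [-0.071  0.07   0.02 ] My 0.084 Fx_s 0.27 Tq 0.118 op 0.505 q [15. 34. 78. -0. 68. 27.]
t 5.20 tilt 0.404 TCPs 0.0077 -0.0005 0.1234 grasp r 0.1414 ang 0.106 F [-0.21 -0.57 -0.31] M [0.125 0.015 0.01 ] My -0.119 Fx_s -0.60 Tq -0.190 op 0.502 q [ 24.  42.  66. -18.  87.  40.]
t 5.60 tilt 0.803 TCPs 0.0161 -0.0003 0.1175 grasp r 0.1338 ang 0.223 F [ 0.46 -0.18 -0.45] M [ 0.351 -0.071  0.011] My -0.358 Fx_s -0.08 Tq -0.360 op 0.496 q [ 30.  53.  53. -33. 106.  42.]
t 5.6 p [0.5993 0.2922 0.1975] F [ 0.46 -0.18 -0.45] M [ 0.351 -0.071  0.011] q [ 30.4  53.   53.2 -33.4 105.9  42.4] o 0.496
[[ 0.143  0.978 -0.153]
 [ 0.68  -0.209 -0.703]
 [-0.72  -0.004 -0.694]]Traceback (most recent call last):
  File "cloud.py", line 16, in <module>
    print('drum y by x:',[(round(x,2),np.percentile(D[abs(D[:,0]-x)<.01,1],[2,98]).round(4)) for x in(-.03,0,.03)])
                                      ~~~~~~~~~~~~~^^^^^^^^^^^^^^^^^^^^^^^^^^^^^^^
    return _quantile_unchecked(
        a, q, axis, out, overwrite_input, method, keepdims, weights)
    return _ureduce(a,
                    func=_quantile_ureduce_func,
    ...<5 lines>...
                    overwrite_input=overwrite_input,
                    method=method)
    r = func(a, **kwargs)
    result = _quantile(arr,
                       quantiles=q,
    ...<2 lines>...
                       out=out,
                       weights=wgt)
    slices_having_nans = np.isnan(arr[-1, ...])
                                  ~~~^^^^^^^^^
IndexError: index -1 is out of bounds for axis 0 with size 0
```

View pics/scene7.png

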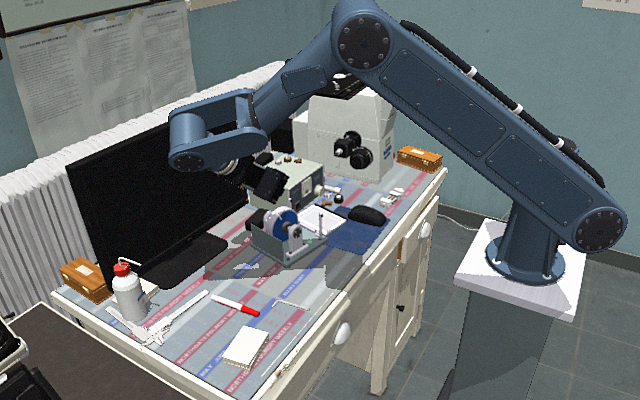

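View pics/top7.png

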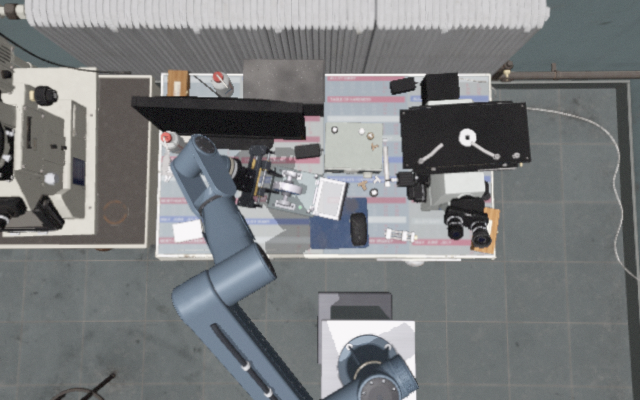

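```bash
python3 - <<'E'
from h import *
c=np.load('pics/top7_c.npy',allow_pickle=True).item(); d=np.load('pics/top7_d.npy')
v,u=np.mgrid[120:260:1,150:300:1]; P=back(c,np.c_[u.ravel(),v.ravel()],d[120:260,150:300].ravel())
k=(P[:,2]>.2)&(u.ravel()<250)&(P[:,2]<.6); Q=P[k]
for lo in(.2,.3,.4,.5):
    z=Q[(Q[:,2]>lo)&(Q[:,2]<lo+.1)&(Q[:,1]>.3)]
    print(lo,len(z),np.percentile(z,[1,50,95,99,100],axis=0).round(3).tolist() if len(z) else '')
uv=np.array([[205,145],[215,140],[195,135],[220,160],[200,130]]);print(back(c,uv,d[uv[:,1],uv[:,0]]).round(3))
E
```

```text
0.2 800 [[0.526, 0.373, 0.202], [0.784, 0.444, 0.246], [0.79, 0.663, 0.295], [0.791, 0.684, 0.299], [0.793, 0.689, 0.3]]
0.3 724 [[0.56, 0.375, 0.301], [0.611, 0.41, 0.346], [0.656, 0.51, 0.397], [0.663, 0.564, 0.399], [0.666, 0.575, 0.4]]
0.4 3024 [[0.494, 0.387, 0.403], [0.602, 0.472, 0.448], [0.684, 0.544, 0.495], [0.701, 0.561, 0.499], [0.711, 0.573, 0.5]]
0.5 1720 [[0.399, 0.333, 0.5], [0.463, 0.4, 0.555], [0.517, 0.443, 0.595], [0.555, 0.451, 0.599], [0.578, 0.457, 0.6]]
[[0.677 0.471 0.436]
 [0.774 0.536 0.013]
 [0.704 0.498 0.436]
 [0.638 0.432 0.427]
 [0.783 0.559 0.137]]
```

```bash

python3 -m handwheel '[{"hand":0,"dx":-0.04,"dy":-0.2,"dz":0.14,"wx":0.0977,"wy":-0.0211,"wz":0},{"hand":0,"dx":-0.04,"dy":-0.2,"dz":0.14,"wx":0.0977,"wy":-0.0211,"wz":0},{"hand":0,"dx":-0.04,"dy":-0.2,"dz":0.14,"wx":0.0977,"wy":-0.0211,"wz":0},{"hand":0,"dx":-0.04,"dy":-0.2,"dz":0.14,"wx":0.0977,"wy":-0.0211,"wz":0}]' >/dev/null; python3 rec.py tare
python3 -m handwheel '[{"hand":0,"dx":-0.05,"dy":-0.24,"dz":0.05,"wx":0.0977,"wy":-0.0211,"wz":0},{"hand":0,"dx":-0.05,"dy":-0.24,"dz":0.05,"wx":0.0977,"wy":-0.0211,"wz":0},{"hand":0,"dx":-0.05,"dy":-0.24,"dz":0.05,"wx":0.0977,"wy":-0.0211,"wz":0},{"hand":0,"dx":-0.05,"dy":-0.24,"dz":0.05,"wx":0.0977,"wy":-0.0211,"wz":0}]' >/dev/null; python3 rec.py tare
python3 -m handwheel '[{"hand":0,"dx":-0.05,"dy":-0.24,"dz":-0.05,"wx":0.0977,"wy":-0.0211,"wz":0},{"hand":0,"dx":-0.05,"dy":-0.24,"dz":-0.05,"wx":0.0977,"wy":-0.0211,"wz":0},{"hand":0,"dx":-0.05,"dy":-0.24,"dz":-0.05,"wx":0.0977,"wy":-0.0211,"wz":0},{"hand":0,"dx":-0.05,"dy":-0.24,"dz":-0.05,"wx":0.0977,"wy":-0.0211,"wz":0}]' >/dev/null; python3 rec.py tare
python3 -m handwheel '[{"hand":0,"dx":-0.04,"dy":-0.2,"dz":-0.14,"wx":0.0977,"wy":-0.0211,"wz":0},{"hand":0,"dx":-0.04,"dy":-0.2,"dz":-0.14,"wx":0.0977,"wy":-0.0211,"wz":0},{"hand":0,"dx":-0.04,"dy":-0.2,"dz":-0.14,"wx":0.0977,"wy":-0.0211,"wz":0},{"hand":0,"dx":-0.04,"dy":-0.2,"dz":-0.14,"wx":0.0977,"wy":-0.0211,"wz":0}]' >/dev/null; python3 rec.py tare; python3 look.py 8 top
```

```text
t 6.10 tilt 0.393 TCPs 0.0080 -0.0005 0.1242 grasp r 0.1423 ang 0.107 F [ 0.6  -0.31  0.13] M [ 0.086  0.06  -0.026] My -0.071 Fx_s -0.17 Tq -0.094 op 0.502 q [ 24.  42.  66. -18.  86.  39.]
t 6.50 tilt -0.006 TCPs -0.0022 -0.0006 0.1268 grasp r 0.1456 ang -0.016 F [ 0.28  0.54 -0.34] M [-0.116  0.094 -0.003] My 0.134 Fx_s 0.59 Tq 0.207 op 0.500 q [15. 33. 79.  0. 68. 27.]
t 6.90 tilt -0.405 TCPs -0.0123 -0.0009 0.1249 grasp r 0.1434 ang -0.137 F [-0.03  0.66 -0.22] M [-0.332  0.123  0.015] My 0.351 Fx_s 0.64 Tq 0.428 op 0.499 q [ 4. 30. 90. 27. 56.  1.]
t 7.30 tilt -0.804 TCPs -0.0207 -0.0013 0.1191 grasp r 0.1364 ang -0.253 F [-0.71 -0.59  0.14] M [-0.585  0.13   0.025] My 0.599 Fx_s -0.73 Tq 0.515 op 0.499 q [ -7.  34.  99.  57.  58. -32.]
t 7.3 p [0.5924 0.256  0.1991] F [-0.71 -0.59  0.14] M [-0.585  0.13   0.025] q [ -7.4  33.8  99.5  57.3  58.3 -32.3] o 0.499
[[ 0.141  0.977  0.159]
 [ 0.68  -0.212  0.702]
 [ 0.72   0.009 -0.694]]
```

View pics/top8.png

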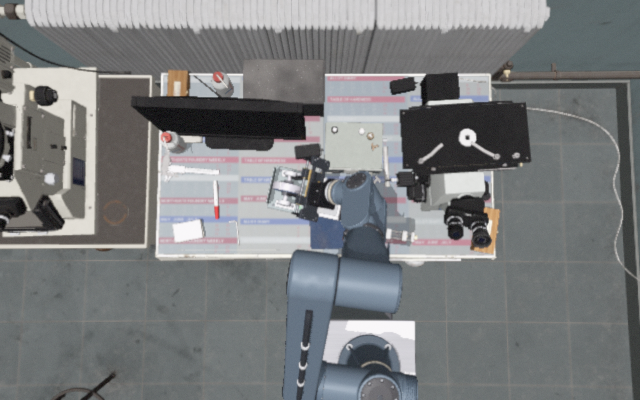

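```bash

python3 -m handwheel '[{"hand":0,"dx":0,"dy":0.3,"dz":-3,"wx":0,"wy":0,"wz":0},{"hand":0,"dx":0,"dy":0,"dz":-3,"wx":0,"wy":0,"wz":0},{"hand":0,"dx":0,"dy":0,"dz":-2.5,"wx":0,"wy":0,"wz":0},{"hand":0,"dx":0,"dy":0,"dz":0,"wx":0,"wy":0,"wz":0},{"hand":0,"dx":0,"dy":0,"dz":0,"wx":0,"wy":0,"wz":0}]' >/dev/null; python3 rec.py app; python3 look.py 9 wrist scene
```

```text
t 7.85 tilt -0.799 TCPs -0.0162 -0.0000 0.0330 grasp r 0.0548 ang -0.571 F [ 0.27 -0.82  0.49] M [-0.516  0.191 -0.056] My 0.545 Fx_s -0.75 Tq 0.528 op 0.502 q [ -7.  42. 101.  63.  53. -43.]
t 7.85 p [0.5921 0.2606 0.113 ] F [ 0.27 -0.82  0.49] M [-0.516  0.191 -0.056] q [ -6.8  42.3 101.3  63.4  53.  -42.7] o 0.502
[[ 0.142  0.978  0.153]
 [ 0.682 -0.209  0.7  ]
 [ 0.717  0.005 -0.697]]
```

View pics/wrist9.png

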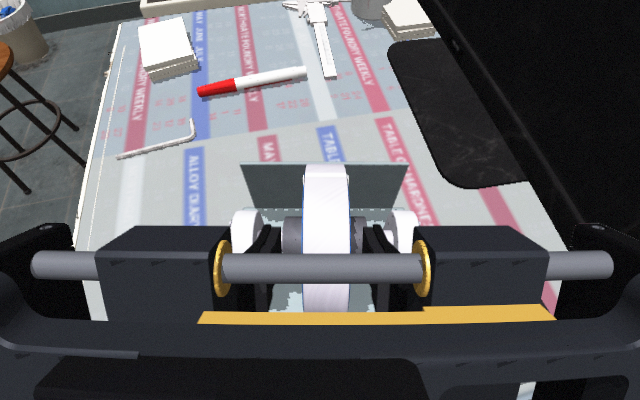

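View pics/scene9.png

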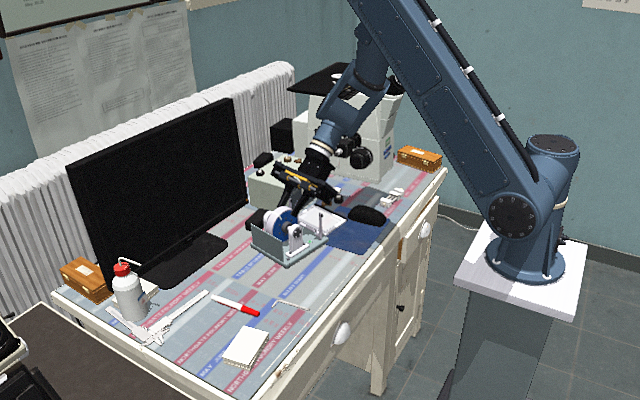

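```bash

python3 -m handwheel '[{"hand":0,"dx":0,"dy":-0.17,"dz":-0.8,"wx":0,"wy":0,"wz":0},{"hand":0,"dx":0,"dy":0,"dz":-0.75,"wx":0,"wy":0,"wz":0},{"hand":0,"dx":0,"dy":0,"dz":0,"wx":0,"wy":0,"wz":0}]' >/dev/null; python3 rec.py app;
python3 -m handwheel '[{"hand":-1,"dx":0,"dy":0,"dz":0,"wx":0,"wy":0,"wz":0},{"hand":-1,"dx":0,"dy":0,"dz":0,"wx":0,"wy":0,"wz":0},{"hand":-1,"dx":0,"dy":0,"dz":0,"wx":0,"wy":0,"wz":0},{"hand":-1,"dx":0,"dy":0,"dz":0,"wx":0,"wy":0,"wz":0}]' >/dev/null; python3 rec.py grip; python3 look.py 10 scene
```

```text
t 8.25 tilt -0.799 TCPs -0.0176 0.0005 0.0157 grasp r 0.0423 ang -0.823 F [-1.4  -0.24 -0.99] M [-0.519  0.143  0.03 ] My 0.538 Fx_s -0.53 Tq 0.512 op 0.500 q [ -7.  44. 102.  65.  52. -45.]
t 8.65 tilt -0.799 TCPs -0.0174 -0.0022 0.0166 grasp r 0.0428 ang -0.805 F [ 4.4   0.68 -2.89] M [-0.598 -0.005 -0.288] My 0.583 Fx_s 1.59 Tq 0.559 op 0.273 q [ -7.  44. 101.  65.  52. -45.]
t 8.65 p [0.594  0.259  0.0966] F [ 4.4   0.68 -2.89] M [-0.598 -0.005 -0.288] q [ -6.9  44.  101.4  64.7  52.1 -44.9] o 0.273
[[ 0.141  0.978  0.156]
 [ 0.683 -0.21   0.7  ]
 [ 0.717  0.007 -0.697]]
```

```bash

python3 -m handwheel '[{"hand":-1,"dx":0.14,"dy":0.187,"dz":0.161,"wx":-0.0977,"wy":0.0211,"wz":0},{"hand":-1,"dx":0.04,"dy":0.187,"dz":0.161,"wx":-0.0977,"wy":0.0211,"wz":0}]' >/dev/null; python3 rec.py F1
python3 -m handwheel '[{"hand":-1,"dx":0.046,"dy":0.214,"dz":0.12,"wx":-0.0977,"wy":0.0211,"wz":0},{"hand":-1,"dx":0.046,"dy":0.214,"dz":0.12,"wx":-0.0977,"wy":0.0211,"wz":0}]' >/dev/null; python3 rec.py F1
python3 -m handwheel '[{"hand":-1,"dx":0.05,"dy":0.233,"dz":0.074,"wx":-0.0977,"wy":0.0211,"wz":0},{"hand":-1,"dx":0.05,"dy":0.233,"dz":0.074,"wx":-0.0977,"wy":0.0211,"wz":0}]' >/dev/null; python3 rec.py F1
python3 -m handwheel '[{"hand":-1,"dx":0.053,"dy":0.243,"dz":0.025,"wx":-0.0977,"wy":0.0211,"wz":0},{"hand":-1,"dx":0.053,"dy":0.243,"dz":0.025,"wx":-0.0977,"wy":0.0211,"wz":0}]' >/dev/null; python3 rec.py F1
```

```text
t 8.90 tilt -0.592 TCPs -0.0159 -0.0022 0.0179 grasp r 0.0426 ang -0.666 F [  2.16   0.62 -16.88] M [-1.748  0.551 -0.06 ] My 1.825 Fx_s 1.07 Tq 1.577 op 0.277 q [ -2.  41.  98.  49.  46. -27.]
t 9.10 tilt -0.391 TCPs -0.0120 -0.0022 0.0206 grasp r 0.0424 ang -0.466 F [  2.46  -1.8  -15.27] M [-1.76   0.331 -0.27 ] My 1.791 Fx_s -1.24 Tq 1.582 op 0.274 q [ 4. 39. 94. 31. 45. -6.]
t 9.30 tilt -0.190 TCPs -0.0077 -0.0021 0.0224 grasp r 0.0423 ang -0.268 F [  3.02  -3.92 -13.48] M [-1.368 -0.068 -0.281] My 1.323 Fx_s -3.19 Tq 1.148 op 0.276 q [10. 39. 89. 13. 49. 13.]
t 9.50 tilt 0.011 TCPs -0.0031 -0.0021 0.0234 grasp r 0.0422 ang -0.068 F [  1.85  -6.7  -11.11] M [-1.242 -0.386 -0.189] My 1.132 Fx_s -6.16 Tq 0.954 op 0.270 q [15. 41. 83. -1. 57. 27.]
```

```bash
sed -i "s/R=R.tolist()/R=R.tolist(),tau=s['tau'].tolist(),q=s['joint_positions'].tolist(),qv=s['qvel'].tolist(),op=s['opening']/; s/ q {s\['joint_positions'\].round(0)}//" rec.py
H="python3 -m handwheel"
python3 -m handwheel '[{"hand":-1,"dx":0.053,"dy":0.243,"dz":-0.13,"wx":-0.0977,"wy":0.0211,"wz":0}]' >/dev/null; python3 rec.py F1
python3 -m handwheel '[{"hand":-1,"dx":0.053,"dy":0.243,"dz":-0.03,"wx":-0.0977,"wy":0.0211,"wz":0}]' >/dev/null; python3 rec.py F1
python3 -m handwheel '[{"hand":-1,"dx":0.05,"dy":0.233,"dz":-0.074,"wx":-0.0977,"wy":0.0211,"wz":0}]' >/dev/null; python3 rec.py F1
python3 -m handwheel '[{"hand":-1,"dx":0.05,"dy":0.233,"dz":-0.074,"wx":-0.0977,"wy":0.0211,"wz":0}]' >/dev/null; python3 rec.py F1
python3 -m handwheel '[{"hand":-1,"dx":0.046,"dy":0.214,"dz":-0.12,"wx":-0.0977,"wy":0.0211,"wz":0}]' >/dev/null; python3 rec.py F1
python3 -m handwheel '[{"hand":-1,"dx":0.046,"dy":0.214,"dz":-0.12,"wx":-0.0977,"wy":0.0211,"wz":0}]' >/dev/null; python3 rec.py F1
python3 -m handwheel '[{"hand":-1,"dx":0.04,"dy":0.187,"dz":-0.161,"wx":-0.0977,"wy":0.0211,"wz":0}]' >/dev/null; python3 rec.py F1
python3 look.py 11 scene
```

```text
t 9.60 tilt 0.111 TCPs -0.0007 -0.0021 0.0235 grasp r 0.0421 ang 0.033 F [-0.73 -7.46  1.86] M [-1.468  0.104 -0.198] My 1.457 Fx_s -7.44 Tq 1.283 op 0.272
t 9.70 tilt 0.212 TCPs 0.0017 -0.0020 0.0234 grasp r 0.0421 ang 0.134 F [ 0.84 -8.38 -4.87] M [-1.407 -0.26   0.013] My 1.320 Fx_s -8.02 Tq 1.140 op 0.274
t 9.80 tilt 0.312 TCPs 0.0040 -0.0021 0.0231 grasp r 0.0420 ang 0.235 F [  1.48 -10.15  -2.19] M [-1.486 -0.265 -0.011] My 1.397 Fx_s -9.61 Tq 1.184 op 0.271
t 9.90 tilt 0.413 TCPs 0.0063 -0.0020 0.0225 grasp r 0.0419 ang 0.336 F [  0.   -11.04  -3.09] M [-1.493 -0.438  0.185] My 1.366 Fx_s -10.79 Tq 1.143 op 0.273
t 10.00 tilt 0.513 TCPs 0.0086 -0.0020 0.0217 grasp r 0.0419 ang 0.437 F [  0.78 -10.72  -1.37] M [-1.607 -0.422  0.299] My 1.481 Fx_s -10.31 Tq 1.270 op 0.275
t 10.10 tilt 0.614 TCPs 0.0107 -0.0020 0.0206 grasp r 0.0419 ang 0.539 F [  0.85 -12.6   -1.38] M [-1.621 -0.452  0.424] My 1.489 Fx_s -12.13 Tq 1.253 op 0.274
t 10.20 tilt 0.714 TCPs 0.0128 -0.0020 0.0194 grasp r 0.0418 ang 0.641 F [ -0.26 -12.37   0.13] M [-1.654 -0.398  0.585] My 1.532 Fx_s -12.15 Tq 1.295 op 0.274
t 10.2 p [0.6001 0.2886 0.0994] F [ -0.26 -12.37   0.13] M [-1.654 -0.398  0.585] q [ 29.1  56.4  58.6 -29.6  94.1  46.8] o 0.274
[[ 0.157  0.978 -0.137]
 [ 0.739 -0.208 -0.64 ]
 [-0.655 -0.001 -0.756]]
```

View pics/scene11.png

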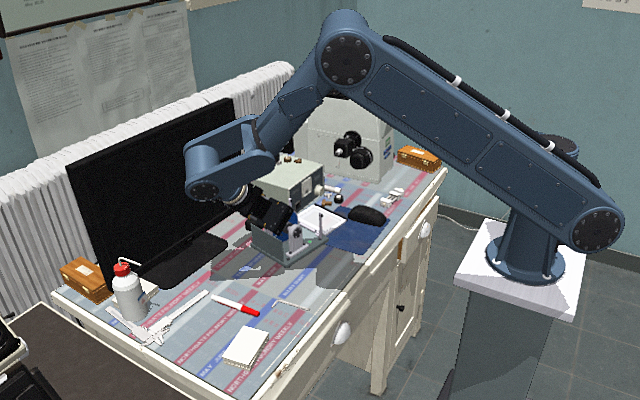

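```bash

python3 -m handwheel '[{"hand":-1,"dx":-0.043,"dy":-0.2,"dz":0.14,"wx":0.0977,"wy":-0.0211,"wz":0}]' >/dev/null; python3 rec.py B1
python3 -m handwheel '[{"hand":-1,"dx":-0.046,"dy":-0.214,"dz":0.12,"wx":0.0977,"wy":-0.0211,"wz":0}]' >/dev/null; python3 rec.py B1
python3 -m handwheel '[{"hand":-1,"dx":-0.049,"dy":-0.225,"dz":0.097,"wx":0.0977,"wy":-0.0211,"wz":0}]' >/dev/null; python3 rec.py B1
python3 -m handwheel '[{"hand":-1,"dx":-0.05,"dy":-0.233,"dz":0.074,"wx":0.0977,"wy":-0.0211,"wz":0}]' >/dev/null; python3 rec.py B1
python3 -m handwheel '[{"hand":-1,"dx":-0.052,"dy":-0.24,"dz":0.05,"wx":0.0977,"wy":-0.0211,"wz":0}]' >/dev/null; python3 rec.py B1
python3 -m handwheel '[{"hand":-1,"dx":-0.053,"dy":-0.243,"dz":0.025,"wx":0.0977,"wy":-0.0211,"wz":0}]' >/dev/null; python3 rec.py B1
python3 -m handwheel '[{"hand":-1,"dx":-0.053,"dy":-0.244,"dz":0.0,"wx":0.0977,"wy":-0.0211,"wz":0}]' >/dev/null; python3 rec.py B1
python3 -m handwheel '[{"hand":-1,"dx":-0.053,"dy":-0.243,"dz":-0.025,"wx":0.0977,"wy":-0.0211,"wz":0}]' >/dev/null; python3 rec.py B1
python3 -m handwheel '[{"hand":-1,"dx":-0.052,"dy":-0.24,"dz":-0.05,"wx":0.0977,"wy":-0.0211,"wz":0}]' >/dev/null; python3 rec.py B1
python3 -m handwheel '[{"hand":-1,"dx":-0.05,"dy":-0.233,"dz":-0.074,"wx":0.0977,"wy":-0.0211,"wz":0}]' >/dev/null; python3 rec.py B1
python3 -m handwheel '[{"hand":-1,"dx":-0.049,"dy":-0.225,"dz":-0.097,"wx":0.0977,"wy":-0.0211,"wz":0}]' >/dev/null; python3 rec.py B1
python3 -m handwheel '[{"hand":-1,"dx":-0.046,"dy":-0.214,"dz":-0.12,"wx":0.0977,"wy":-0.0211,"wz":0}]' >/dev/null; python3 rec.py B1
python3 -m handwheel '[{"hand":-1,"dx":-0.043,"dy":-0.2,"dz":-0.14,"wx":0.0977,"wy":-0.0211,"wz":0}]' >/dev/null; python3 rec.py B1
python3 -m handwheel '[{"hand":-1,"dx":-0.04,"dy":-0.187,"dz":-0.161,"wx":0.0977,"wy":-0.0211,"wz":0}]' >/dev/null; python3 rec.py B1
```

```text
t 10.35 tilt 0.599 TCPs 0.0173 -0.0020 0.0145 grasp r 0.0409 ang 0.748 F [  6.2    0.46 -13.24] M [ 1.314 -1.119  0.423] My -1.521 Fx_s 1.75 Tq -1.266 op 0.276
t 10.45 tilt 0.489 TCPs 0.0163 -0.0020 0.0158 grasp r 0.0409 ang 0.659 F [  7.34   3.15 -15.03] M [ 1.822 -1.175  0.418] My -2.029 Fx_s 4.63 Tq -1.711 op 0.277
t 10.55 tilt 0.386 TCPs 0.0145 -0.0020 0.0175 grasp r 0.0410 ang 0.554 F [  6.24   6.62 -15.74] M [ 2.048 -1.09   0.353] My -2.232 Fx_s 7.79 Tq -1.867 op 0.274
t 10.65 tilt 0.285 TCPs 0.0127 -0.0020 0.0190 grasp r 0.0411 ang 0.452 F [  6.48   8.13 -16.28] M [ 2.212 -0.924  0.261] My -2.357 Fx_s 9.32 Tq -1.974 op 0.273
t 10.75 tilt 0.184 TCPs 0.0107 -0.0021 0.0202 grasp r 0.0411 ang 0.350 F [  4.94  11.28 -14.7 ] M [ 2.421 -0.76   0.263] My -2.527 Fx_s 12.07 Tq -2.126 op 0.271
t 10.85 tilt 0.084 TCPs 0.0085 -0.0021 0.0212 grasp r 0.0411 ang 0.248 F [  4.64  14.04 -14.21] M [ 2.635 -0.538  0.206] My -2.689 Fx_s 14.70 Tq -2.255 op 0.276
t 10.95 tilt -0.016 TCPs 0.0063 -0.0021 0.0221 grasp r 0.0412 ang 0.147 F [  5.09  16.47 -13.6 ] M [ 2.909 -0.341  0.223] My -2.915 Fx_s 1
[... 450 characters left out ...]
3 -0.168  0.271] My -3.440 Fx_s 22.08 Tq -2.934 op 0.273
t 11.35 tilt -0.415 TCPs -0.0031 -0.0022 0.0230 grasp r 0.0415 ang -0.258 F [ 5.67 23.78 -3.83] M [ 3.448 -0.227  0.211] My -3.418 Fx_s 24.44 Tq -2.868 op 0.274
t 11.45 tilt -0.516 TCPs -0.0054 -0.0022 0.0226 grasp r 0.0415 ang -0.359 F [ 4.25 22.7  -2.17] M [ 3.114 -0.174  0.21 ] My -3.080 Fx_s 23.09 Tq -2.569 op 0.271
t 11.55 tilt -0.617 TCPs -0.0076 -0.0022 0.0221 grasp r 0.0416 ang -0.458 F [ 2.94 21.33  0.77] M [ 2.856 -0.15   0.201] My -2.823 Fx_s 21.47 Tq -2.343 op 0.274
t 11.65 tilt -0.718 TCPs -0.0097 -0.0022 0.0212 grasp r 0.0416 ang -0.558 F [ 2.92 20.57  2.95] M [ 2.696 -0.039  0.159] My -2.643 Fx_s 20.72 Tq -2.175 op 0.271
```

```bash
cat > fitw.py <<'E'
import json,sys
from h import *
from scipy.optimize import least_squares
O=np.array([0.5955,0.2765,.08]);xs=np.array([.2113,.9774,0]);ys=np.array([-.9774,.2113,0]);Z=np.array([0,0,1.])
D=[json.loads(l) for l in open('rec.jsonl')]
def arr(k,S): return np.array([d[k] for d in S])
T=[d for d in D if d['tag'] in('tare','app')]
th=arr('th',T); My=arr('M',T)@ys
A=np.c_[np.ones(len(T)),np.sin(th),np.cos(th)-1]; tc=np.linalg.lstsq(A[:,:2],My,rcond=None)[0]; print('tare',tc,(My-A[:,:2]@tc).round(3))
F0=arr('F',T).mean(0); print('F tare',F0.round(2))
S=[d for d in D if d['tag'][0] in 'FB' and len(d['tag'])<4]
S=[d for d in S if 'skip' not in d]
def setup(S):
    sg=np.array([1 if d['tag'][0]=='F' else -1 for d in S])
    p=arr('p',S);R=arr('R',S);z=-R[:,:,2];F=arr('F',S)-F0;M=arr('M',S)@ys-tc[0]-tc[1]*np.sin(arr('th',S))
    g=p+.0187*z-O; ang=np.arctan2(g@xs,g[:,2]); return sg,p,z,F,M,ang
def torque(S,L,ex=0,ez=0):
    sg,p,z,F,M,ang=setup(S); r=p-O+L*z-ex*xs-ez*Z
    return -(M+np.cross(r,F)@ys)
if __name__=='__main__':
    sg,p,z,F,M,ang=setup(S)
    # tool torque on rotor T = sg*.36 - G(ang); G = A sin+ B cos
    def res(x,full=False):
        t=torque(S,x[0]); m=sg*.36-(x[1]*np.sin(ang)+x[2]*np.cos(ang))
        return t-m
    for drop in (0,1):
        k=np.ones(len(S),bool)
        if drop: 
            for i in range(len(S)):
                if i==0 or sg[i]!=sg[i-1]: k[i:i+2]=False
        r=least_squares(lambda x:res(x)[k],[.2,0,.1],loss='soft_l1',f_scale=.1); x=r.x
        J=r.jac; cov=np.linalg.inv(J.T@J)*2*r.cost/(k.sum()-3)
        print('L',x[0],'A,B',x[1:],'amp',np.hypot(x[1],x[2]),'sd',np.sqrt(np.diag(cov)).round(3))
    t=torque(S,x[0])
    for i in range(len(S)): print(sg[i],round(ang[i],3),round(float(arr('th',S)[i]),3),'T',round(t[i],3),'G',round(sg[i]*.36-t[i],3),'res',round(res(x)[i],3))
E
python3 fitw.py
```

```text
tare [ 0.11664171 -0.61697238] [-0.032  0.007 -0.031  0.048  0.013 -0.009  0.038 -0.014 -0.021]
F tare [-0.03 -0.15 -0.09]
L 0.18274268337947722 A,B [0.08710405 0.21003869] amp 0.2273837420119454 sd [0.002 0.064 0.034]
L 0.18264720119351563 A,B [0.08746406 0.20959369] amp 0.22711115429239243 sd [0.002 0.076 0.034]
1 -0.666 -0.592 T 0.406 G -0.046 res 0.157
1 -0.466 -0.391 T 0.005 G 0.355 res -0.207
1 -0.268 -0.19 T 0.089 G 0.271 res -0.092
1 -0.068 0.011 T 0.229 G 0.131 res 0.072
1 0.033 0.111 T 0.125 G 0.235 res -0.023
1 0.134 0.212 T 0.064 G 0.296 res -0.077
1 0.235 0.312 T 0.266 G 0.094 res 0.13
1 0.336 0.413 T 0.282 G 0.078 res 0.149
1 0.437 0.513 T 0.042 G 0.318 res -0.091
1 0.539 0.614 T 0.158 G 0.202 res 0.023
1 0.641 0.714 T 0.097 G 0.263 res -0.043
-1 0.748 0.599 T -0.607 G 0.247 res -0.034
-1 0.659 0.489 T -0.515 G 0.155 res 0.064
-1 0.554 0.386 T -0.669 G 0.309 res -0.085
-1 0.452 0.285 T -0.575 G 0.215 res 0.012
-1 0.35 0.184 T -0.556 G 0.196 res 0.031
-1 0.248 0.084 T -0.602 G 0.242 res -0.018
-1 0.147 -0.016 T -0.551 G 0.191 res 0.03
-1 0.045 -0.115 T -0.688 G 0.328 res -0.115
-1 -0.057 -0.215 T -0.467 G 0.107 res 0.097
-1 -0.158 -0.315 T -0.247 G -0.113 res 0.306
-1 -0.258 -0.415 T -0.604 G 0.244 res -0.064
-1 -0.359 -0.516 T -0.518 G 0.158 res 0.007
-1 -0.458 -0.617 T -0.5 G 0.14 res 0.01
-1 -0.558 -0.718 T -0.542 G 0.182 res -0.051
```

```bash

python3 -m handwheel '[{"hand":-1,"dx":0.043,"dy":0.2,"dz":0.14,"wx":-0.0977,"wy":0.0211,"wz":0}]' >/dev/null; python3 rec.py F2
python3 -m handwheel '[{"hand":-1,"dx":0.046,"dy":0.214,"dz":0.12,"wx":-0.0977,"wy":0.0211,"wz":0}]' >/dev/null; python3 rec.py F2
python3 -m handwheel '[{"hand":-1,"dx":0.049,"dy":0.225,"dz":0.097,"wx":-0.0977,"wy":0.0211,"wz":0}]' >/dev/null; python3 rec.py F2
python3 -m handwheel '[{"hand":-1,"dx":0.05,"dy":0.233,"dz":0.074,"wx":-0.0977,"wy":0.0211,"wz":0}]' >/dev/null; python3 rec.py F2
python3 -m handwheel '[{"hand":-1,"dx":0.052,"dy":0.24,"dz":0.05,"wx":-0.0977,"wy":0.0211,"wz":0}]' >/dev/null; python3 rec.py F2
python3 -m handwheel '[{"hand":-1,"dx":0.053,"dy":0.243,"dz":0.025,"wx":-0.0977,"wy":0.0211,"wz":0}]' >/dev/null; python3 rec.py F2
python3 -m handwheel '[{"hand":-1,"dx":0.053,"dy":0.244,"dz":0.0,"wx":-0.0977,"wy":0.0211,"wz":0}]' >/dev/null; python3 rec.py F2
python3 -m handwheel '[{"hand":-1,"dx":0.053,"dy":0.243,"dz":-0.025,"wx":-0.0977,"wy":0.0211,"wz":0}]' >/dev/null; python3 rec.py F2
python3 -m handwheel '[{"hand":-1,"dx":0.052,"dy":0.24,"dz":-0.05,"wx":-0.0977,"wy":0.0211,"wz":0}]' >/dev/null; python3 rec.py F2
python3 -m handwheel '[{"hand":-1,"dx":0.05,"dy":0.233,"dz":-0.074,"wx":-0.0977,"wy":0.0211,"wz":0}]' >/dev/null; python3 rec.py F2
python3 -m handwheel '[{"hand":-1,"dx":0.049,"dy":0.225,"dz":-0.097,"wx":-0.0977,"wy":0.0211,"wz":0}]' >/dev/null; python3 rec.py F2
python3 -m handwheel '[{"hand":-1,"dx":0.046,"dy":0.214,"dz":-0.12,"wx":-0.0977,"wy":0.0211,"wz":0}]' >/dev/null; python3 rec.py F2
python3 -m handwheel '[{"hand":-1,"dx":0.043,"dy":0.2,"dz":-0.14,"wx":-0.0977,"wy":0.0211,"wz":0}]' >/dev/null; python3 rec.py F2
python3 -m handwheel '[{"hand":-1,"dx":0.04,"dy":0.187,"dz":-0.161,"wx":-0.0977,"wy":0.0211,"wz":0}]' >/dev/null; python3 rec.py F2
python3 fitw.py | grep -v tare| cut -c1-200 | tail -18; python3 fitw.py | grep L
```

```text
t 11.75 tilt -0.608 TCPs -0.0139 -0.0022 0.0172 grasp r 0.0408 ang -0.647 F [-0.47  4.45 -6.66] M [-0.095  0.242  0.304] My 0.144 Fx_s 4.25 Tq 0.125 op 0.274
t 11.85 tilt -0.496 TCPs -0.0128 -0.0022 0.0180 grasp r 0.0407 ang -0.563 F [ 0.25  0.16 -8.42] M [-0.768  0.561  0.144] My 0.869 Fx_s 0.20 Tq 0.765 op 0.274
t 11.95 tilt -0.394 TCPs -0.0108 -0.0022 0.0192 grasp r 0.0406 ang -0.459 F [-1.86 -2.39 -7.1 ] M [-1.046  0.64  -0.069] My 1.158 Fx_s -2.72 Tq 1.029 op 0.274
t 12.05 tilt -0.293 TCPs -0.0089 -0.0021 0.0201 grasp r 0.0406 ang -0.359 F [-0.01 -4.46 -5.14] M [-1.008  0.51  -0.154] My 1.093 Fx_s -4.36 Tq 0.960 op 0.271
t 12.15 tilt -0.192 TCPs -0.0068 -0.0022 0.0208 grasp r 0.0405 ang -0.259 F [ 0.34 -4.8  -4.71] M [-1.036  0.513 -0.211] My 1.121 Fx_s -4.62 Tq 0.993 op 0.270
t 12.25 tilt -0.091 TCPs -0.0046 -0.0021 0.0213 grasp r 0.0405 ang -0.157 F [-0.23 -5.75 -2.79] M [-1.137  0.378 -0.216] My 1.191 Fx_s -5.67 Tq 1.057 op 0.274
t 12.35 tilt 0.010 TCPs -0.0024 -0.0021 0.0217 grasp r 0.0404 ang -0.056 F [-0.04 -7.67 -2.28] M [-1.253  0.25  -0.228] My 1.277 Fx_s -7.50 Tq 1.109
[... 1367 characters left out ...]
55 res 0.037
1 -0.459 -0.394 T 0.241 G 0.119 res -0.006
1 -0.359 -0.293 T 0.327 G 0.033 res 0.099
1 -0.259 -0.192 T 0.195 G 0.165 res -0.014
1 -0.157 -0.091 T 0.154 G 0.206 res -0.038
1 -0.056 0.01 T 0.329 G 0.031 res 0.152
1 0.046 0.111 T 0.24 G 0.12 res 0.076
1 0.147 0.212 T 0.129 G 0.231 res -0.023
1 0.249 0.313 T 0.082 G 0.278 res -0.061
1 0.351 0.414 T 0.062 G 0.298 res -0.074
1 0.453 0.515 T 0.127 G 0.233 res -0.003
1 0.556 0.616 T 0.426 G -0.066 res 0.297
1 0.659 0.716 T 0.061 G 0.299 res -0.068
L 0.18163618890755653 A,B [0.13962577 0.18527572] amp 0.23199665279462295 sd [0.002 0.047 0.021]
L 0.1815587523377573 A,B [0.13134692 0.19081861] amp 0.23165439010718894 sd [0.002 0.058 0.022]
```

```bash

python3 -m handwheel '[{"hand":0,"dx":0,"dy":0,"dz":0,"wx":0,"wy":0,"wz":0},{"hand":0,"dx":0,"dy":0,"dz":0,"wx":0,"wy":0,"wz":0},{"hand":0,"dx":0.03,"dy":0.15,"dz":0.2,"wx":0,"wy":0,"wz":0},{"hand":0,"dx":0,"dy":0,"dz":0,"wx":0,"wy":0,"wz":0}]' >/dev/null; python3 rec.py rel; python3 look.py 12 wrist
```

```text
t 13.45 tilt 0.698 TCPs 0.0185 -0.0009 0.0168 grasp r 0.0435 ang 0.775 F [ 0.61  0.14 -0.18] M [ 0.277 -0.093 -0.034] My -0.291 Fx_s 0.27 Tq -0.283 op 0.482
t 13.45 p [0.6003 0.2944 0.0968] F [ 0.61  0.14 -0.18] M [ 0.277 -0.093 -0.034] q [ 29.2  56.4  58.4 -28.9  93.6  46.7] o 0.482
[[ 0.157  0.978 -0.135]
 [ 0.75  -0.207 -0.628]
 [-0.643 -0.003 -0.766]]
```

View pics/wrist12.png

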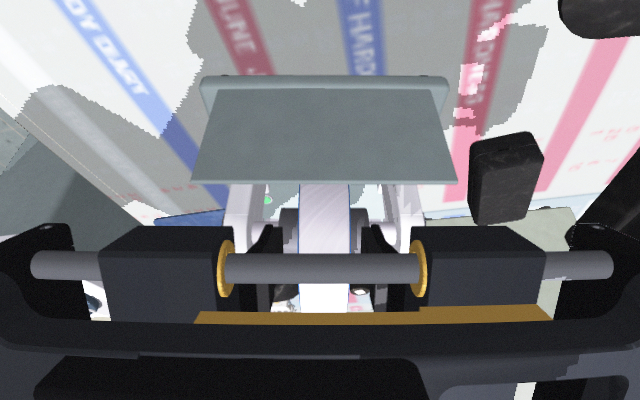

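```bash

python3 -m handwheel '[{"hand":0,"dx":-0.05,"dy":-0.23,"dz":0.23,"wx":0,"wy":0,"wz":0},{"hand":0,"dx":-0.06,"dy":-0.277,"dz":0.206,"wx":0.1368,"wy":-0.0296,"wz":0},{"hand":0,"dx":-0.065,"dy":-0.302,"dz":0.165,"wx":0.1368,"wy":-0.0296,"wz":0},{"hand":0,"dx":-0.07,"dy":-0.321,"dz":0.12,"wx":0.1368,"wy":-0.0296,"wz":0},{"hand":0,"dx":-0.072,"dy":-0.334,"dz":0.073,"wx":0.1368,"wy":-0.0296,"wz":0},{"hand":0,"dx":-0.074,"dy":-0.341,"dz":0.024,"wx":0.1368,"wy":-0.0296,"wz":0}]' >/dev/null; python3 rec.py ret
python3 -m handwheel '[{"hand":0,"dx":-0.074,"dy":-0.341,"dz":-0.024,"wx":0.1368,"wy":-0.0296,"wz":0},{"hand":0,"dx":-0.072,"dy":-0.334,"dz":-0.073,"wx":0.1368,"wy":-0.0296,"wz":0},{"hand":0,"dx":-0.07,"dy":-0.321,"dz":-0.12,"wx":0.1368,"wy":-0.0296,"wz":0},{"hand":0,"dx":-0.065,"dy":-0.302,"dz":-0.165,"wx":0.1368,"wy":-0.0296,"wz":0},{"hand":0,"dx":-0.06,"dy":-0.277,"dz":-0.206,"wx":0.1368,"wy":-0.0296,"wz":0},{"hand":0,"dx":-0.053,"dy":-0.246,"dz":-0.244,"wx":0.1368,"wy":-0.0296,"wz":0},{"hand":0,"dx":0,"dy":0,"dz":0,"wx":0,"wy":0,"wz":0},{"hand":0,"dx":0,"dy":0,"dz":0,"wx":0,"wy":0,"wz":0}]' >/dev/null; python3 rec.py ret; python3 look.py 13 wrist
```

```text
t 14.10 tilt -0.007 TCPs 0.0000 -0.0014 0.0261 grasp r 0.0448 ang -0.003 F [-0.36  0.57 -0.3 ] M [-0.058  0.115 -0.03 ] My 0.081 Fx_s 0.48 Tq 0.093 op 0.502
t 14.90 tilt -0.794 TCPs -0.0182 0.0006 0.0151 grasp r 0.0423 ang -0.841 F [ 0.46 -0.2   0.5 ] M [-0.474  0.201 -0.002] My 0.506 Fx_s -0.10 Tq 0.513 op 0.499
t 14.9 p [0.5911 0.2589 0.0951] F [ 0.46 -0.2   0.5 ] M [-0.474  0.201 -0.002] q [ -6.9  44.1 101.3  63.8  52.4 -44.3] o 0.499
[[ 0.144  0.979  0.144]
 [ 0.686 -0.204  0.699]
 [ 0.713 -0.002 -0.701]]
```

View pics/wrist13.png

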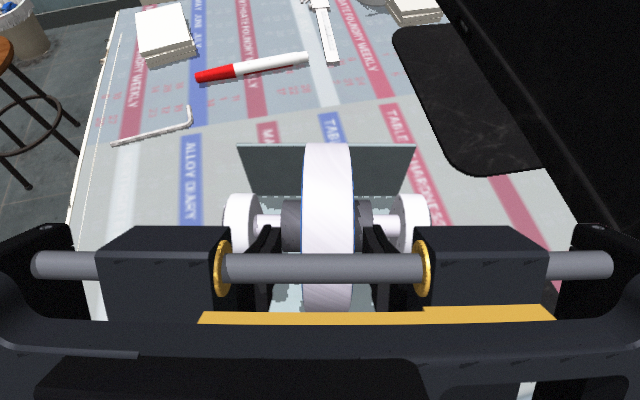

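```bash

python3 -m handwheel '[{"hand":-1,"dx":0.15,"dy":0,"dz":0,"wx":0,"wy":0,"wz":0},{"hand":-1,"dx":0,"dy":0,"dz":0,"wx":0,"wy":0,"wz":0},{"hand":-1,"dx":0,"dy":0,"dz":0,"wx":0,"wy":0,"wz":0},{"hand":-1,"dx":0,"dy":0,"dz":0,"wx":0,"wy":0,"wz":0}]' >/dev/null; python3 rec.py grip2
python3 -m handwheel '[{"hand":-1,"dx":0.039,"dy":0.183,"dz":0.17,"wx":-0.0977,"wy":0.0211,"wz":0}]' >/dev/null; python3 rec.py F3
python3 -m handwheel '[{"hand":-1,"dx":0.043,"dy":0.2,"dz":0.14,"wx":-0.0977,"wy":0.0211,"wz":0}]' >/dev/null; python3 rec.py F3
python3 -m handwheel '[{"hand":-1,"dx":0.046,"dy":0.214,"dz":0.12,"wx":-0.0977,"wy":0.0211,"wz":0}]' >/dev/null; python3 rec.py F3
python3 -m handwheel '[{"hand":-1,"dx":0.049,"dy":0.225,"dz":0.097,"wx":-0.0977,"wy":0.0211,"wz":0}]' >/dev/null; python3 rec.py F3
python3 -m handwheel '[{"hand":-1,"dx":0.05,"dy":0.233,"dz":0.074,"wx":-0.0977,"wy":0.0211,"wz":0}]' >/dev/null; python3 rec.py F3
python3 -m handwheel '[{"hand":-1,"dx":0.052,"dy":0.24,"dz":0.05,"wx":-0.0977,"wy":0.0211,"wz":0}]' >/dev/null; python3 rec.py F3
python3 -m handwheel '[{"hand":-1,"dx":0.053,"dy":0.243,"dz":0.025,"wx":-0.0977,"wy":0.0211,"wz":0}]' >/dev/null; python3 rec.py F3
python3 -m handwheel '[{"hand":-1,"dx":0.053,"dy":0.244,"dz":0.0,"wx":-0.0977,"wy":0.0211,"wz":0}]' >/dev/null; python3 rec.py F3
python3 -m handwheel '[{"hand":-1,"dx":0.053,"dy":0.243,"dz":-0.025,"wx":-0.0977,"wy":0.0211,"wz":0}]' >/dev/null; python3 rec.py F3
python3 -m handwheel '[{"hand":-1,"dx":0.052,"dy":0.24,"dz":-0.05,"wx":-0.0977,"wy":0.0211,"wz":0}]' >/dev/null; python3 rec.py F3
python3 -m handwheel '[{"hand":-1,"dx":0.05,"dy":0.233,"dz":-0.074,"wx":-0.0977,"wy":0.0211,"wz":0}]' >/dev/null; python3 rec.py F3
python3 -m handwheel '[{"hand":-1,"dx":0.049,"dy":0.225,"dz":-0.097,"wx":-0.0977,"wy":0.0211,"wz":0}]' >/dev/null; python3 rec.py F3
python3 -m handwheel '[{"hand":-1,"dx":0.046,"dy":0.214,"dz":-0.12,"wx":-0.0977,"wy":0.0211,"wz":0}]' >/dev/null; python3 rec.py F3
python3 -m handwheel '[{"hand":-1,"dx":0.043,"dy":0.2,"dz":-0.14,"wx":-0.0977,"wy":0.0211,"wz":0}]' >/dev/null; python3 rec.py F3
python3 -m handwheel '[{"hand":-1,"dx":0.04,"dy":0.187,"dz":-0.161,"wx":-0.0977,"wy":0.0211,"wz":0}]' >/dev/null; python3 rec.py F3
cat > seg.py <<'E'
from fitw import *
import sys
L=.1816
for tg in sys.argv[1:]:
    q=[d for d in D if d['tag']==tg]; sg,p,z,F,M,ang=setup(q); t=torque(q,L)
    print(tg,[(round(a,2),round(b['th'],2),round(g,2)) for a,b,g in zip(ang,q,sg*.36-t)])
E
python3 seg.py F1 B1 F2 F3
```

```text
t 15.35 tilt -0.797 TCPs -0.0161 -0.0021 0.0161 grasp r 0.0415 ang -0.790 F [ 3.78  3.28 -0.72] M [-0.233 -0.272 -0.442] My 0.170 Fx_s 4.01 Tq 0.223 op 0.274
t 15.45 tilt -0.697 TCPs -0.0155 -0.0021 0.0166 grasp r 0.0414 ang -0.726 F [  3.32  12.69 -12.35] M [-0.286 -0.124 -0.104] My 0.254 Fx_s 13.11 Tq 0.281 op 0.274
t 15.55 tilt -0.592 TCPs -0.0136 -0.0021 0.0182 grasp r 0.0413 ang -0.620 F [  3.36   6.75 -13.39] M [-0.734  0.132 -0.19 ] My 0.746 Fx_s 7.31 Tq 0.697 op 0.276
t 15.65 tilt -0.491 TCPs -0.0116 -0.0021 0.0194 grasp r 0.0413 ang -0.518 F [  1.67   3.46 -13.04] M [-0.924  0.093 -0.243] My 0.923 Fx_s 3.74 Tq 0.844 op 0.275
t 15.75 tilt -0.390 TCPs -0.0097 -0.0021 0.0204 grasp r 0.0412 ang -0.419 F [  1.93   2.23 -11.3 ] M [-0.839  0.028 -0.247] My 0.826 Fx_s 2.58 Tq 0.769 op 0.270
t 15.85 tilt -0.290 TCPs -0.0076 -0.0021 0.0212 grasp r 0.0412 ang -0.320 F [  2.51   0.04 -11.03] M [-0.749 -0.045 -0.253] My 0.723 Fx_s 0.57 Tq 0.651 op 0.275
t 15.95 tilt -0.190 TCPs -0.0055 -0.0020 0.0217 grasp r 0.0411 ang -0.221 F [ 2.19 -0.89 -9.99] M [-0.713 -0.185 -0.234] My 0.657 Fx_s -
[... 3302 characters left out ...]
72, np.float64(0.3))]
F3 [(np.float64(-0.73), -0.7, np.float64(0.55)), (np.float64(-0.62), -0.59, np.float64(0.37)), (np.float64(-0.52), -0.49, np.float64(0.31)), (np.float64(-0.42), -0.39, np.float64(0.47)), (np.float64(-0.32), -0.29, np.float64(0.28)), (np.float64(-0.22), -0.19, np.float64(0.34)), (np.float64(-0.12), -0.09, np.float64(0.28)), (np.float64(-0.02), 0.01, np.float64(0.37)), (np.float64(0.08), 0.11, np.float64(0.08)), (np.float64(0.18), 0.21, np.float64(0.07)), (np.float64(0.28), 0.31, np.float64(0.18)), (np.float64(0.38), 0.41, np.float64(0.16)), (np.float64(0.48), 0.52, np.float64(0.08)), (np.float64(0.59), 0.62, np.float64(0.03)), (np.float64(0.69), 0.72, np.float64(-0.18))]
```

```bash

python3 -m handwheel '[{"hand":0,"dx":0,"dy":0,"dz":0,"wx":0,"wy":0,"wz":0},{"hand":0,"dx":0,"dy":0,"dz":0,"wx":0,"wy":0,"wz":0},{"hand":0,"dx":0,"dy":0,"dz":0,"wx":0,"wy":0,"wz":0}]' >/dev/null; python3 rec.py rel; 
cat > joint.py <<'E'
from fitw import *
off={'F1':0,'B1':0,'F2':0,'F3':1.45,'F4':None,'B4':None}
def go(offs,L=None,drop=1,amp=None):
    U=[];Sg=[];q=[]
    for tg,o in offs.items():
        s=[d for d in D if d['tag']==tg][drop:]
        sg,p,z,F,M,ang=setup(s); U+=list(ang+o);Sg+=list(sg);q+=s
    U=np.array(U);Sg=np.array(Sg)
    f=lambda x:torque(q,x[0])-(Sg*.36-x[1]*np.sin(U+x[2]))
    r=least_squares(f,[.18,.3,1.],loss='soft_l1',f_scale=.1)
    cov=np.linalg.inv(r.jac.T@r.jac)*2*r.cost/(len(U)-3)
    print('L %.4f amp %.3f phi0 %.1f deg'%(r.x[0],r.x[1],np.degrees(r.x[2])),'sd',np.sqrt(np.diag(cov)).round(3),'n',len(U)); return r.x
if __name__=='__main__':
    x=go({'F1':0,'B1':0,'F2':0}); x=go({'F1':0,'B1':0,'F2':0,'F3':1.45})
    print('phi at F3 end', np.degrees(x[2]+1.45+.69))
    x=go({'F3':1.45}); 
E
python3 joint.py
```

```text
t 17.15 tilt 0.702 TCPs 0.0169 -0.0001 0.0155 grasp r 0.0415 ang 0.771 F [ 0.45 -0.43  0.59] M [ 0.305 -0.001 -0.04 ] My -0.298 Fx_s -0.33 Tq -0.313 op 0.454
tare [ 0.11664171 -0.61697238] [-0.032  0.007 -0.031  0.048  0.013 -0.009  0.038 -0.014 -0.021]
F tare [-0.03 -0.15 -0.09]
L 0.1821 amp 0.220 phi0 61.7 deg sd [0.002 0.029 0.232] n 36
L 0.1816 amp 0.267 phi0 48.7 deg sd [0.002 0.025 0.112] n 50
phi at F3 end 171.33686368141258
L 0.1372 amp 0.445 phi0 18.4 deg sd [0.021 0.074 0.342] n 14
```

```bash

python3 -m handwheel '[{"hand":0,"dx":-0.017,"dy":-0.08,"dz":0.36,"wx":0,"wy":0,"wz":0},{"hand":0,"dx":-0.06,"dy":-0.277,"dz":0.206,"wx":0.1368,"wy":-0.0296,"wz":0},{"hand":0,"dx":-0.065,"dy":-0.302,"dz":0.165,"wx":0.1368,"wy":-0.0296,"wz":0},{"hand":0,"dx":-0.07,"dy":-0.321,"dz":0.12,"wx":0.1368,"wy":-0.0296,"wz":0},{"hand":0,"dx":-0.072,"dy":-0.334,"dz":0.073,"wx":0.1368,"wy":-0.0296,"wz":0},{"hand":0,"dx":-0.074,"dy":-0.341,"dz":0.024,"wx":0.1368,"wy":-0.0296,"wz":0}]' >/dev/null; python3 rec.py ret
python3 -m handwheel '[{"hand":0,"dx":-0.053,"dy":-0.243,"dz":-0.013,"wx":0.0977,"wy":-0.0211,"wz":0},{"hand":0,"dx":-0.053,"dy":-0.243,"dz":-0.04,"wx":0.0977,"wy":-0.0211,"wz":0},{"hand":0,"dx":-0.051,"dy":-0.238,"dz":-0.062,"wx":0.0977,"wy":-0.0211,"wz":0},{"hand":0,"dx":-0.05,"dy":-0.23,"dz":-0.086,"wx":0.0977,"wy":-0.0211,"wz":0},{"hand":0,"dx":-0.048,"dy":-0.22,"dz":-0.109,"wx":0.0977,"wy":-0.0211,"wz":0},{"hand":0,"dx":-0.045,"dy":-0.21,"dz":-0.13,"wx":0.0977,"wy":-0.0211,"wz":0},{"hand":0,"dx":-0.041,"dy":-0.194,"dz":-0.15,"wx":0.0977,"wy":-0.0211,"wz":0},{"hand":0,"dx":0,"dy":0,"dz":0,"wx":0,"wy":0,"wz":0},{"hand":0,"dx":0,"dy":0,"dz":0,"wx":0,"wy":0,"wz":0}]' >/dev/null; python3 rec.py ret; python3 look.py 14 scene wrist; python3 - <<'E'
import cv2
a=cv2.imread('pics/scene14.png')[180:280,235:345]; cv2.imwrite('pics/scz14.png',cv2.resize(a,None,fx=6,fy=6,interpolation=cv2.INTER_CUBIC))
E
```

```text
t 17.75 tilt -0.004 TCPs 0.0002 -0.0013 0.0276 grasp r 0.0463 ang 0.002 F [-0.16 -0.38 -0.53] M [-0.1    0.084 -0.043] My 0.116 Fx_s -0.40 Tq 0.105 op 0.501
t 18.65 tilt -0.695 TCPs -0.0168 -0.0010 0.0194 grasp r 0.0444 ang -0.706 F [ 0.11 -0.12  0.77] M [-0.432  0.174  0.014] My 0.459 Fx_s -0.10 Tq 0.470 op 0.501
t 18.65 p [0.593  0.2599 0.0994] F [ 0.11 -0.12  0.77] M [-0.432  0.174  0.014] q [ -4.5  41.9  99.7  56.9  49.3 -35.6] o 0.501
[[ 0.157  0.979  0.13 ]
 [ 0.752 -0.204  0.627]
 [ 0.641 -0.001 -0.768]]
```

View pics/scz14.png

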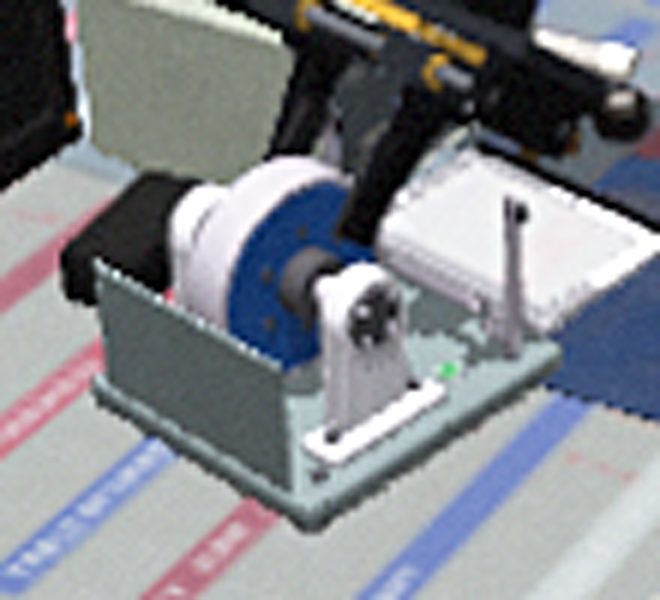

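```bash

python3 -m handwheel '[{"hand":-1,"dx":0.1,"dy":0,"dz":-0.1,"wx":0,"wy":0,"wz":0},{"hand":-1,"dx":0,"dy":0,"dz":0,"wx":0,"wy":0,"wz":0},{"hand":-1,"dx":0,"dy":0,"dz":0,"wx":0,"wy":0,"wz":0},{"hand":-1,"dx":0,"dy":0,"dz":0,"wx":0,"wy":0,"wz":0}]' >/dev/null; python3 rec.py grip3
python3 -m handwheel '[{"hand":-1,"dx":0.043,"dy":0.2,"dz":0.14,"wx":-0.0977,"wy":0.0211,"wz":0}]' >/dev/null; python3 rec.py F4
python3 -m handwheel '[{"hand":-1,"dx":0.046,"dy":0.214,"dz":0.12,"wx":-0.0977,"wy":0.0211,"wz":0}]' >/dev/null; python3 rec.py F4
python3 -m handwheel '[{"hand":-1,"dx":0.049,"dy":0.225,"dz":0.097,"wx":-0.0977,"wy":0.0211,"wz":0}]' >/dev/null; python3 rec.py F4
python3 -m handwheel '[{"hand":-1,"dx":0.05,"dy":0.233,"dz":0.074,"wx":-0.0977,"wy":0.0211,"wz":0}]' >/dev/null; python3 rec.py F4
python3 -m handwheel '[{"hand":-1,"dx":0.052,"dy":0.24,"dz":0.05,"wx":-0.0977,"wy":0.0211,"wz":0}]' >/dev/null; python3 rec.py F4
python3 -m handwheel '[{"hand":-1,"dx":0.053,"dy":0.243,"dz":0.025,"wx":-0.0977,"wy":0.0211,"wz":0}]' >/dev/null; python3 rec.py F4
python3 -m handwheel '[{"hand":-1,"dx":0.053,"dy":0.244,"dz":0.0,"wx":-0.0977,"wy":0.0211,"wz":0}]' >/dev/null; python3 rec.py F4
python3 -m handwheel '[{"hand":-1,"dx":0.053,"dy":0.243,"dz":-0.025,"wx":-0.0977,"wy":0.0211,"wz":0}]' >/dev/null; python3 rec.py F4
python3 -m handwheel '[{"hand":-1,"dx":0.052,"dy":0.24,"dz":-0.05,"wx":-0.0977,"wy":0.0211,"wz":0}]' >/dev/null; python3 rec.py F4
python3 -m handwheel '[{"hand":-1,"dx":0.05,"dy":0.233,"dz":-0.074,"wx":-0.0977,"wy":0.0211,"wz":0}]' >/dev/null; python3 rec.py F4
python3 -m handwheel '[{"hand":-1,"dx":0.049,"dy":0.225,"dz":-0.097,"wx":-0.0977,"wy":0.0211,"wz":0}]' >/dev/null; python3 rec.py F4
python3 -m handwheel '[{"hand":-1,"dx":0.046,"dy":0.214,"dz":-0.12,"wx":-0.0977,"wy":0.0211,"wz":0}]' >/dev/null; python3 rec.py F4
python3 -m handwheel '[{"hand":-1,"dx":0.043,"dy":0.2,"dz":-0.14,"wx":-0.0977,"wy":0.0211,"wz":0}]' >/dev/null; python3 rec.py F4
python3 seg.py F4
python3 - <<'E'
from joint import *
x=go({'F1':0,'B1':0,'F2':0,'F3':1.45,'F4':1.45+1.36})
x=go({'F3':1.45,'F4':1.45+1.36})
x=go({'F4':1.45+1.36})
E
```

```text
t 19.15 tilt -0.697 TCPs -0.0154 -0.0021 0.0182 grasp r 0.0425 ang -0.699 F [1.09 1.75 0.91] M [-0.286 -0.015 -0.255] My 0.276 Fx_s 1.94 Tq 0.326 op 0.275
t 19.25 tilt -0.594 TCPs -0.0159 -0.0021 0.0177 grasp r 0.0423 ang -0.671 F [ -0.67   4.93 -11.9 ] M [-0.491  0.238  0.14 ] My 0.530 Fx_s 4.67 Tq 0.424 op 0.271
t 19.35 tilt -0.490 TCPs -0.0139 -0.0021 0.0192 grasp r 0.0423 ang -0.566 F [ -0.93  -0.66 -13.46] M [-1.261  0.454 -0.076] My 1.328 Fx_s -0.84 Tq 1.125 op 0.270
t 19.45 tilt -0.389 TCPs -0.0119 -0.0021 0.0204 grasp r 0.0422 ang -0.466 F [ -0.82  -3.43 -10.88] M [-1.318  0.433 -0.157] My 1.380 Fx_s -3.52 Tq 1.178 op 0.273
t 19.55 tilt -0.288 TCPs -0.0098 -0.0021 0.0214 grasp r 0.0422 ang -0.367 F [-0.95 -3.87 -9.52] M [-1.093  0.303 -0.229] My 1.132 Fx_s -3.99 Tq 0.953 op 0.277
t 19.65 tilt -0.188 TCPs -0.0077 -0.0021 0.0223 grasp r 0.0421 ang -0.268 F [-1.7  -4.47 -7.3 ] M [-1.001  0.195 -0.229] My 1.020 Fx_s -4.73 Tq 0.858 op 0.271
t 19.75 tilt -0.087 TCPs -0.0054 -0.0020 0.0228 grasp r 0.0421 ang -0.169 F [-0.72 -5.22 -5.55] M [-0.89   0.114 -0.117] My 0.894 Fx_s -5.26 T
[... 1454 characters left out ...]
27), -0.19, np.float64(-0.07)), (np.float64(-0.17), -0.09, np.float64(-0.07)), (np.float64(-0.07), 0.01, np.float64(-0.07)), (np.float64(0.03), 0.11, np.float64(-0.07)), (np.float64(0.13), 0.21, np.float64(-0.19)), (np.float64(0.23), 0.32, np.float64(-0.3)), (np.float64(0.33), 0.42, np.float64(-0.39)), (np.float64(0.43), 0.52, np.float64(-0.35)), (np.float64(0.53), 0.62, np.float64(-0.36))]
tare [ 0.11664171 -0.61697238] [-0.032  0.007 -0.031  0.048  0.013 -0.009  0.038 -0.014 -0.021]
F tare [-0.03 -0.15 -0.09]
L 0.1807 amp 0.275 phi0 51.3 deg sd [0.002 0.024 0.099] n 62
L 0.1679 amp 0.334 phi0 37.3 deg sd [0.009 0.029 0.237] n 26
L 0.1297 amp 0.227 phi0 -62.4 deg sd [0.009 0.065 0.27 ] n 12
```

```bash

python3 -m handwheel '[{"hand":-1,"dx":-0.043,"dy":-0.2,"dz":0.14,"wx":0.0977,"wy":-0.0211,"wz":0}]' >/dev/null; python3 rec.py B4
python3 -m handwheel '[{"hand":-1,"dx":-0.046,"dy":-0.214,"dz":0.12,"wx":0.0977,"wy":-0.0211,"wz":0}]' >/dev/null; python3 rec.py B4
python3 -m handwheel '[{"hand":-1,"dx":-0.049,"dy":-0.225,"dz":0.097,"wx":0.0977,"wy":-0.0211,"wz":0}]' >/dev/null; python3 rec.py B4
python3 -m handwheel '[{"hand":-1,"dx":-0.05,"dy":-0.233,"dz":0.074,"wx":0.0977,"wy":-0.0211,"wz":0}]' >/dev/null; python3 rec.py B4
python3 -m handwheel '[{"hand":-1,"dx":-0.052,"dy":-0.24,"dz":0.05,"wx":0.0977,"wy":-0.0211,"wz":0}]' >/dev/null; python3 rec.py B4
python3 -m handwheel '[{"hand":-1,"dx":-0.053,"dy":-0.243,"dz":0.025,"wx":0.0977,"wy":-0.0211,"wz":0}]' >/dev/null; python3 rec.py B4
python3 -m handwheel '[{"hand":-1,"dx":-0.053,"dy":-0.244,"dz":0.0,"wx":0.0977,"wy":-0.0211,"wz":0}]' >/dev/null; python3 rec.py B4
python3 -m handwheel '[{"hand":-1,"dx":-0.053,"dy":-0.243,"dz":-0.025,"wx":0.0977,"wy":-0.0211,"wz":0}]' >/dev/null; python3 rec.py B4
python3 -m handwheel '[{"hand":-1,"dx":-0.052,"dy":-0.24,"dz":-0.05,"wx":0.0977,"wy":-0.0211,"wz":0}]' >/dev/null; python3 rec.py B4
python3 -m handwheel '[{"hand":-1,"dx":-0.05,"dy":-0.233,"dz":-0.074,"wx":0.0977,"wy":-0.0211,"wz":0}]' >/dev/null; python3 rec.py B4
python3 -m handwheel '[{"hand":-1,"dx":-0.049,"dy":-0.225,"dz":-0.097,"wx":0.0977,"wy":-0.0211,"wz":0}]' >/dev/null; python3 rec.py B4
python3 -m handwheel '[{"hand":-1,"dx":-0.046,"dy":-0.214,"dz":-0.12,"wx":0.0977,"wy":-0.0211,"wz":0}]' >/dev/null; python3 rec.py B4
python3 seg.py B4
python3 - <<'E'
from joint import *
c=1.45+1.36
x=go({'F1':0,'B1':0,'F2':0,'F3':1.45,'F4':c,'B4':c})
x=go({'F3':1.45,'F4':c,'B4':c})
x=go({'F4':c,'B4':c})
E
```

```text
t 20.55 tilt 0.512 TCPs 0.0133 -0.0019 0.0153 grasp r 0.0387 ang 0.618 F [ 2.65 -7.33 -6.45] M [-0.265 -0.664  0.228] My 0.119 Fx_s -6.60 Tq 0.104 op 0.279
t 20.65 tilt 0.400 TCPs 0.0113 -0.0020 0.0168 grasp r 0.0388 ang 0.499 F [  3.84  -2.43 -16.2 ] M [ 0.978 -1.051  0.432] My -1.177 Fx_s -1.56 Tq -1.021 op 0.277
t 20.75 tilt 0.296 TCPs 0.0094 -0.0019 0.0180 grasp r 0.0389 ang 0.393 F [  4.2    2.67 -18.87] M [ 1.489 -1.192  0.44 ] My -1.708 Fx_s 3.50 Tq -1.467 op 0.275
t 20.85 tilt 0.194 TCPs 0.0075 -0.0020 0.0190 grasp r 0.0390 ang 0.290 F [  5.82   4.89 -21.75] M [ 1.718 -1.18   0.451] My -1.928 Fx_s 6.01 Tq -1.650 op 0.272
t 20.95 tilt 0.093 TCPs 0.0055 -0.0020 0.0197 grasp r 0.0390 ang 0.187 F [  4.38   8.49 -22.52] M [ 1.981 -1.134  0.287] My -2.176 Fx_s 9.22 Tq -1.870 op 0.272
t 21.05 tilt -0.007 TCPs 0.0035 -0.0020 0.0203 grasp r 0.0391 ang 0.086 F [  5.98  11.12 -23.38] M [ 2.078 -1.012  0.25 ] My -2.245 Fx_s 12.13 Tq -1.918 op 0.272
t 21.15 tilt -0.107 TCPs 0.0013 -0.0021 0.0206 grasp r 0.0392 ang -0.018 F [  5.93  15.01 -23.92] M [ 2.215 -0.973  0.103] My -2.371 Fx_s 15.
[... 1122 characters left out ...]
19, np.float64(-0.15)), (np.float64(0.19), 0.09, np.float64(-0.21)), (np.float64(0.09), -0.01, np.float64(-0.2)), (np.float64(-0.02), -0.11, np.float64(-0.11)), (np.float64(-0.12), -0.21, np.float64(-0.25)), (np.float64(-0.23), -0.31, np.float64(-0.06)), (np.float64(-0.33), -0.41, np.float64(-0.12)), (np.float64(-0.43), -0.51, np.float64(0.01)), (np.float64(-0.53), -0.61, np.float64(-0.01))]
tare [ 0.11664171 -0.61697238] [-0.032  0.007 -0.031  0.048  0.013 -0.009  0.038 -0.014 -0.021]
F tare [-0.03 -0.15 -0.09]
L 0.1810 amp 0.275 phi0 52.3 deg sd [0.001 0.022 0.077] n 73
L 0.1782 amp 0.351 phi0 52.8 deg sd [0.002 0.025 0.057] n 37
L 0.1783 amp 0.307 phi0 56.6 deg sd [0.002 0.049 0.129] n 23
```

```bash
python3 - <<'E' | grep -v tare
from joint import *
def g(offs,L,amp,drop=1,var='ang'):
    U=[];Sg=[];q=[]
    for tg,o in offs.items():
        s=[d for d in D if d['tag']==tg][drop:]
        sg,p,z,F,M,ang=setup(s); a=ang if var=='ang' else arr('th',s)
        U+=list(a+o);Sg+=list(sg);q+=s
    U=np.array(U);Sg=np.array(Sg);t=torque(q,L)
    r=least_squares(lambda x:t-(Sg*.36-amp*np.sin(U+x[0])),[1.],loss='soft_l1',f_scale=.1)
    sd=np.sqrt(2*r.cost/(len(U)-1)/(r.jac.T@r.jac)[0,0])
    return '%.0f+-%.0f'%(np.degrees(r.x[0]),np.degrees(sd))
c=2.81
for L in(.178,.181,.184):
    print(L,*[(n,g(o,L,.3)) for n,o in dict(F1=dict(F1=0),B1=dict(B1=0),F2=dict(F2=0),F3=dict(F3=1.45),F4=dict(F4=c),B4=dict(B4=c),F34=dict(F3=1.45,F4=c),F34B=dict(F3=1.45,F4=c,B4=c),all=dict(F1=0,B1=0,F2=0,F3=1.45,F4=c,B4=c)).items()])
print('tilt var', g(dict(F3=.72+.797,F4=.72+.797+.716+.697),.181,.3,var='th'),g(dict(B4=.72+.797+.716+.697),.181,.3,var='th'))
E
```

```text
0.178 ('F1', '97+-18') ('B1', '23+-9') ('F2', '44+-8') ('F3', '48+-8') ('F4', '54+-7') ('B4', '60+-6') ('F34', '51+-5') ('F34B', '54+-4') ('all', '50+-4')
0.181 ('F1', '107+-15') ('B1', '38+-10') ('F2', '39+-7') ('F3', '52+-8') ('F4', '60+-8') ('B4', '52+-5') ('F34', '55+-5') ('F34B', '54+-4') ('all', '50+-4')
0.184 ('F1', '116+-14') ('B1', '57+-11') ('F2', '34+-8') ('F3', '55+-8') ('F4', '64+-9') ('B4', '44+-5') ('F34', '59+-6') ('F34B', '54+-4') ('all', '51+-4')
tilt var 47+-6 50+-5
```

```bash

python3 -m handwheel '[{"hand":0,"dx":0,"dy":0,"dz":0,"wx":0,"wy":0,"wz":0},{"hand":0,"dx":0,"dy":0,"dz":0,"wx":0,"wy":0,"wz":0},{"hand":0,"dx":0,"dy":0,"dz":0,"wx":0,"wy":0,"wz":0},{"hand":0,"dx":0,"dy":0,"dz":0,"wx":0,"wy":0,"wz":0}]' >/dev/null; python3 rec.py rel; python3 look.py 15 scene wrist; python3 - <<'E'
import cv2
a=cv2.imread('pics/scene15.png')[180:280,235:345]; cv2.imwrite('pics/scz15.png',cv2.resize(a,None,fx=6,fy=6,interpolation=cv2.INTER_CUBIC))
E
```

```text
t 22.05 tilt -0.596 TCPs -0.0137 -0.0016 0.0199 grasp r 0.0429 ang -0.599 F [-0.64 -0.17  0.24] M [-0.433  0.103  0.004] My 0.445 Fx_s -0.30 Tq 0.442 op 0.478
t 22.05 p [0.5942 0.2628 0.0999] F [-0.64 -0.17  0.24] M [-0.433  0.103  0.004] q [ -1.7  40.5  97.9  49.2  46.9 -26.4] o 0.478
[[ 0.167  0.979  0.113]
 [ 0.81  -0.202  0.55 ]
 [ 0.562 -0.001 -0.827]]
```

View pics/scz15.png

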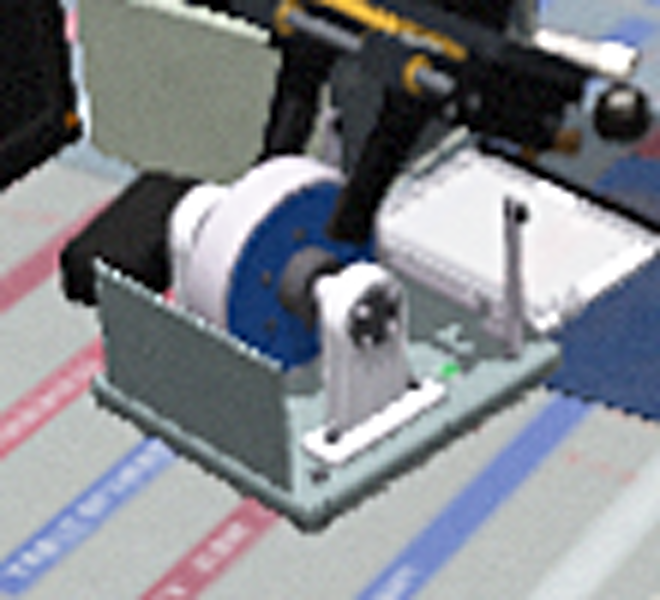

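View pics/wrist15.png

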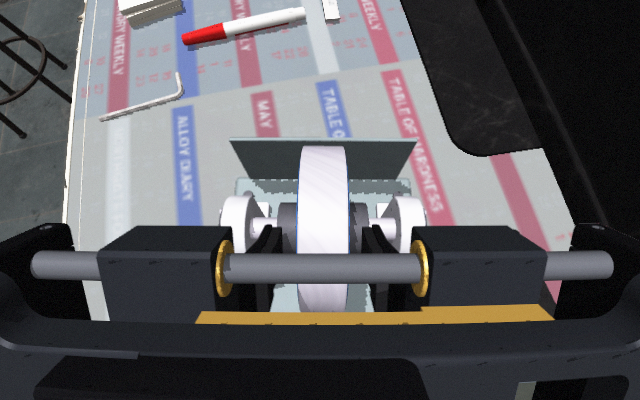

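```bash
cat > holes.py <<'E'
import sys
from h import *
c=vision.get_calibration('scene')
O=np.array([0.5955,0.2765,.08]);xs=np.array([.2113,.9774,0]);ys=np.array([-.9774,.2113,0]);Z=np.array([0,0,1.])
def pts(th,R,n=6,y=.012,e=(0,0)): 
    a=th+np.arange(n)*2*np.pi/n
    return O+e[0]*xs+e[1]*Z+y*ys+R*(np.sin(a)[:,None]*xs+np.cos(a)[:,None]*Z)
for f in sys.argv[1:]:
    im=cv2.imread(f'pics/scene{f}.png').astype(np.float32); b=im[:,:,0]-0*im[:,:,2]
    bb=cv2.resize(b,None,fx=8,fy=8,interpolation=cv2.INTER_CUBIC)
    o=proj(c,O+.012*ys); 
    x0,y0=int(o[0,0])-14,int(o[0,1])-16
    crop=cv2.resize(cv2.imread(f'pics/scene{f}.png')[y0:y0+32,x0:x0+28],None,fx=16,fy=16,interpolation=cv2.INTER_CUBIC)
    for r in (.05,.016):
        for q in proj(c,pts(0,r,40)): cv2.circle(crop,tuple(int(v) for v in ((q-[x0,y0]+.5)*16)),1,(0,255,0),-1)
    for k,q in enumerate(proj(c,pts(0,.05,4))): cv2.putText(crop,str(k),tuple(int(v) for v in ((q-[x0,y0]+.5)*16)),0,.5,(0,0,255),1)
    cv2.imwrite(f'pics/hole{f}.png',crop)
E
python3 holes.py 0 14 15; python3 -c "
import cv2,numpy as np
cv2.imwrite('pics/hole_all.png',cv2.resize(np.hstack([cv2.imread(f'pics/hole{f}.png') for f in ('0','14','15')]),None,fx=.59,fy=.59))"
```

```text
(no output)
```

View pics/hole_all.png

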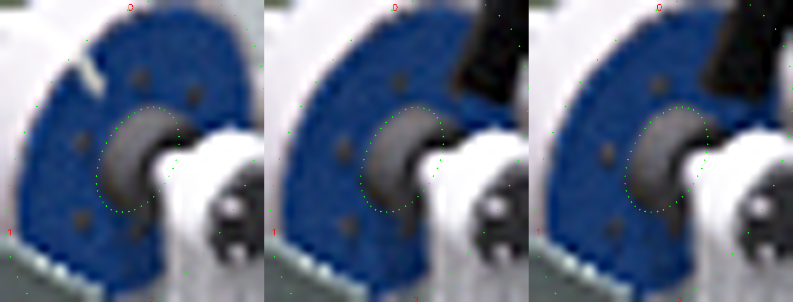

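```bash
cat > holefit.py <<'E'
from h import *
from scipy.optimize import least_squares
c=vision.get_calibration('scene')
O=np.array([0.5955,0.2765,.08]);xs=np.array([.2113,.9774,0]);ys=np.array([-.9774,.2113,0]);Z=np.array([0,0,1.])
o=proj(c,O+.012*ys); x0,y0=int(o[0,0])-14,int(o[0,1])-16
def cent(f,guess):
    im=cv2.imread(f'pics/scene{f}.png').astype(np.float32); g=im[:,:,0]
    big=cv2.resize(g[y0:y0+32,x0:x0+28],None,fx=16,fy=16,interpolation=cv2.INTER_CUBIC); out=[]
    for u,v in guess:
        u,v=u/.59,v/.59; U,V=int(u),int(v); w=big[V-14:V+15,U-14:U+15]; k=np.clip(np.percentile(w,60)-w,0,None)**2
        yy,xx=np.mgrid[-14:15,-14:15]; out.append(((U+(k*xx).sum()/k.sum())/16-.5+x0,(V+(k*yy).sum()/k.sum())/16-.5+y0))
    return np.array(out)
G={'0':[(140,80),(193,95),(83,143),(83,222)],'14':[(135,83),(79,152),(85,225)],'15':[(129,86),(79,154),(86,230)]}
C={k:cent(k,v) for k,v in G.items()}
# index approx angle: from top toward +x_s (left)
def P(a,R): return O+.012*ys+R*(np.sin(a)*xs+np.cos(a)*Z)
idx={'0':[0,-1,1,2],'14':[0,1,2],'15':[0,1,2]}
def res(x):
    r=[]
    for j,k in enumerate(C):
        for i,q in zip(idx[k],C[k]): r.append(proj(c,P(x[3+j]+i*np.pi/3,x[2]))[0]+x[:2]-q)
    return np.concatenate(r)
r=least_squares(res,[0,0,.03,.1,.2,.3]); print(r.x[:3],np.degrees(r.x[3:]),r.fun.round(2))
# stripe
st=np.array([95/9.44-.5+x0,85/9.44-.5+y0])
g=[(np.linalg.norm(proj(c,P(a,.042))[0]+r.x[:2]-st),np.degrees(a)) for a in np.arange(-1,1.5,.02)]; print('stripe0',min(g))
E
python3 holefit.py
```

```text
[ 0.13302342 -0.09697915  0.02498841] [-7.16003123 -0.27023095  2.42391648] [-0.03  0.1   0.24 -0.01 -0.05  0.03 -0.03 -0.02 -0.11  0.2   0.   -0.12
 -0.25  0.1  -0.07 -0.07 -0.   -0.12  0.29 -0.08]
stripe0 (np.float64(1.7680179603956487), np.float64(26.356058576017944))
```

```bash

python3 -m handwheel '[{"hand":0,"dx":-0.042,"dy":-0.195,"dz":-0.12,"wx":0.0977,"wy":-0.0211,"wz":0},{"hand":0,"dx":-0.039,"dy":-0.18,"dz":-0.14,"wx":0.0977,"wy":-0.0211,"wz":0},{"hand":0,"dx":0.05,"dy":0,"dz":0,"wx":0,"wy":0,"wz":0},{"hand":0,"dx":0,"dy":0,"dz":0,"wx":0,"wy":0,"wz":0}]' >/dev/null; python3 rec.py ret
python3 -m handwheel '[{"hand":-1,"dx":0,"dy":0,"dz":0,"wx":0,"wy":0,"wz":0},{"hand":-1,"dx":0,"dy":0,"dz":0,"wx":0,"wy":0,"wz":0},{"hand":-1,"dx":0,"dy":0,"dz":0,"wx":0,"wy":0,"wz":0},{"hand":-1,"dx":0,"dy":0,"dz":0,"wx":0,"wy":0,"wz":0},{"hand":-1,"dx":0,"dy":0,"dz":0,"wx":0,"wy":0,"wz":0}]' >/dev/null; python3 rec.py hold; python3 look.py 16 scene wrist top; python3 holes.py 16
```

```text
t 22.55 tilt -0.795 TCPs -0.0180 -0.0023 0.0166 grasp r 0.0432 ang -0.812 F [ 0.4  -0.58  0.36] M [-0.529  0.154 -0.014] My 0.549 Fx_s -0.48 Tq 0.548 op 0.498
t 23.05 tilt -0.798 TCPs -0.0170 -0.0021 0.0173 grasp r 0.0429 ang -0.786 F [0.16 1.68 0.05] M [-0.188  0.074 -0.097] My 0.199 Fx_s 1.67 Tq 0.229 op 0.274
t 23.05 p [0.594  0.2594 0.0973] F [0.16 1.68 0.05] M [-0.188  0.074 -0.097] q [ -6.9  44.  100.9  63.7  52.7 -44. ] o 0.274
[[ 0.141  0.979  0.145]
 [ 0.684 -0.202  0.701]
 [ 0.716  0.    -0.698]]
```

View pics/hole16.png

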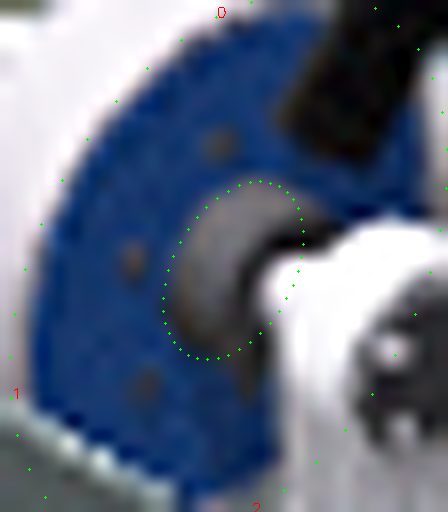

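View pics/wrist16.png

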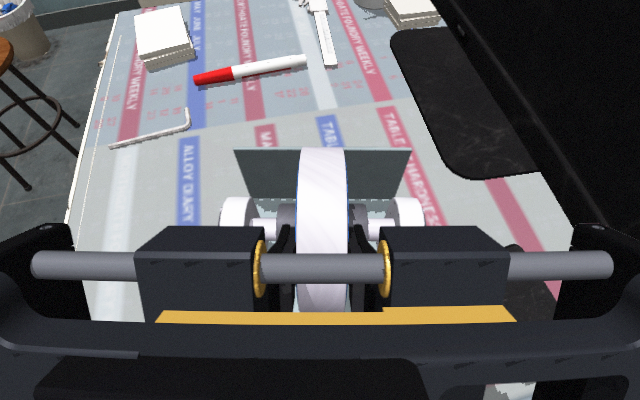

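View pics/scene16.png

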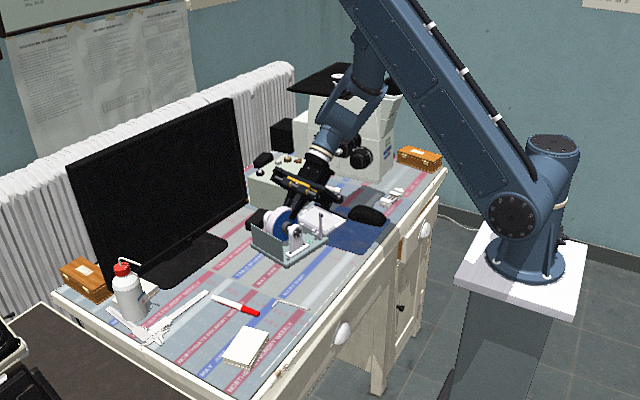

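```bash
sed -i "s/in('tare','app')/in('tare','app','rel','ret')/" fitw.py; python3 - <<'E'
from joint import *
# unknown: L, amp, phi15, bias ; rotor angle relative to image15 pose
def run(var,c3,free_bias,tags=('F3','F4','B4'),c2=None):
    offs={'F3':None,'F4':None,'B4':None}
    U=[];Sg=[];q=[]
    for tg in tags:
        s=[d for d in D if d['tag']==tg][1:]
        sg,p,z,F,M,ang=setup(s); a=ang if var=='ang' else arr('th',s)
        if tg=='F3': o=-a[-1]-np.radians(2.7+c3)
        if tg=='F4': o=.699-np.radians(2.7)
        if tg=='B4': o=-a[-1]
        if tg in('F2',): o=-a[-1]-np.radians(2.7+c3)-1.49-np.radians(c3)
        if tg in('B1',): o=o2
        U+=list(a+o);Sg+=list(sg);q+=s
    U=np.array(U);Sg=np.array(Sg)
    f=lambda x:torque(q,x[0])-(Sg*.36-x[1]*np.sin(U+x[2]))+x[3]*free_bias
    r=least_squares(f,[.18,.3,3.1,0],bounds=([.15,.25,1,-.3],[.21,.35,5,.3]),loss='soft_l1',f_scale=.1)
    J=r.jac[:,:3+free_bias]; sd=np.sqrt(np.diag(np.linalg.inv(J.T@J))*2*r.cost/(len(U)-4))
    print(var,c3,free_bias,tags,'L %.4f amp %.3f phi15 %.1f bias %.3f'%(r.x[0],r.x[1],np.degrees(r.x[2]),r.x[3]),np.degrees(sd[2]).round(1))
for v in('ang','th'):
  for c3 in(0,5):
    for b in(0,1):
      run(v,c3,b); run(v,c3,b,('F2','F3','F4','B4'))
E
```

```text
tare [ 0.10606811 -0.60849326] [-0.021  0.014 -0.027  0.056  0.024  0.005  0.055  0.003 -0.004 -0.006
 -0.03  -0.035 -0.011  0.007 -0.037 -0.003  0.009]
F tare [ 0.04 -0.15  0.04]
ang 0 0 ('F3', 'F4', 'B4') L 0.1802 amp 0.347 phi15 177.9 bias 0.000 3.4
ang 0 0 ('F2', 'F3', 'F4', 'B4') L 0.1789 amp 0.325 phi15 176.2 bias 0.000 3.6
ang 0 1 ('F3', 'F4', 'B4') L 0.1796 amp 0.350 phi15 190.2 bias 0.060 11.6
ang 0 1 ('F2', 'F3', 'F4', 'B4') L 0.1797 amp 0.339 phi15 172.3 bias -0.026 4.4
ang 5 0 ('F3', 'F4', 'B4') L 0.1797 amp 0.335 phi15 179.9 bias 0.000 3.6
ang 5 0 ('F2', 'F3', 'F4', 'B4') L 0.1791 amp 0.326 phi15 179.4 bias 0.000 3.4
ang 5 1 ('F3', 'F4', 'B4') L 0.1792 amp 0.338 phi15 193.1 bias 0.062 11.3
ang 5 1 ('F2', 'F3', 'F4', 'B4') L 0.1792 amp 0.327 phi15 179.0 bias -0.003 4.3
th 0 0 ('F3', 'F4', 'B4') L 0.1810 amp 0.340 phi15 176.9 bias 0.000 3.5
th 0 0 ('F2', 'F3', 'F4', 'B4') L 0.1797 amp 0.317 phi15 175.2 bias 0.000 3.7
th 0 1 ('F3', 'F4', 'B4') L 0.1803 amp 0.343 phi15 188.9 bias 0.058 11.6
th 0 1 ('F2', 'F3', 'F4', 'B4') L 0.1806 amp 0.331 phi15 171.5 bias -0.024 4.5
th 5 0 ('F3', 'F4', 'B4') L 0.1805 amp 0.328 phi15 179.0 bias 0.000 3.8
th 5 0 ('F2', 'F3', 'F4', 'B4') L 0.1798 amp 0.319 phi15 178.5 bias 0.000 3.6
th 5 1 ('F3', 'F4', 'B4') L 0.1798 amp 0.331 phi15 192.0 bias 0.060 11.4
th 5 1 ('F2', 'F3', 'F4', 'B4') L 0.1799 amp 0.320 phi15 178.1 bias -0.002 4.5
```

```bash
python3 rec.py final; python3 - <<'E'
from h import *
from rig import hand_in
d=np.load('pics/top16_d.npy'); c=vision.get_calibration('top')
O=np.array([.5955,.2765]);xs=np.array([.2113,.9774])
q=proj(c,[[*(O-.193*xs+np.array([-.9774,.2113])*.05),.036]])[0]; print('grip tube z',back(c,[q.round()],d[int(round(q[1])),int(round(q[0]))])[0])
print(hand_in())
E
```

```text
t 23.20 tilt -0.798 TCPs -0.0170 -0.0021 0.0173 grasp r 0.0430 ang -0.786 F [0.45 3.64 1.78] M [ 0.043 -0.066 -0.096] My -0.056 Fx_s 3.66 Tq 0.037 op 0.273
grip tube z [0.47610515 0.1216288  0.71399768]
the job is handed in; nothing more can be done
None
```

The guard is fully down, and I handed in at 23.2 s with the rotor held and its heavy side estimated within about 5° of straight down.

- **Guard:** I hooked it with the shut fingers and it sank by itself. Wrist-camera depth put its grip tube at x = -193 mm with its top at about 35 mm, which is level. Later scene pictures show it still down. A last depth check from the top camera failed, because the arm blocked the view.
- **Finding the weight:** I turned the rotor in both directions through four grips and computed the torque about its axis from the wrist force and moment. The force and moment zero came from readings with the fingers clear of the rotor. The pull fitted to about 0.32–0.35 N m, at or just above the top of the stated range.
- **Where the heavy side is:** Most fits put the final position at 175–183° from the top, give or take 4–5° each. Fits to the later sweeps alone, with a free torque offset, gave 189–193°, give or take 11°. The arm angles understated how far the rotor had turned by up to about 18° over the first two grips. I used the bolt holes in the scene pictures to tie the last sweeps to the final position.
- **Final hold:** The fingers pinch the rim (opening 24 mm), leaning about 46° to the front so the top stays clear to mark. The force was about 4 N. The bolt holes showed that this last grip did not turn the rotor.
- **Pen, hex key and clamp:** The arm did not go near the pen and hex key, and they look unmoved in the last pictures. I did not check the clamp separately.

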